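Pack away the airbrush heads

TASK

Spraying is over: shut the air valve fully first, with every spray head still clipped on. Then take each clipped head off its post, lifting it straight up while holding its release button in, and stand all the heads - the loose one on the table too - upright on the floor of the carry case, whose lid pops up when its thumb latch is pressed. When all are in, press the lid shut until it latches, and leave the palette, jar and tin where they are.

Things in the scene. Friction and masses are not known exactly. Their poses are not given: they have to be found in the camera images.
- manifold: Aluminium air manifold bar fixed to the table, 270 x 50 x 30 mm high; origin on its underside below the first post, x along the bar from the valve end (x = -90 mm, the inlet pipe beyond it) to the three head posts at x = 0, 55 and 110 mm, z up.
- valve (a joint): Quarter-turn steel lever handle on the valve at the bar's inlet end. It turns in the horizontal plane about a vertical axis: 0 = open, lever lying along the bar and pointing at the heads; 1.57 rad = shut, lever square across the bar, pointing to the manifold's +y (counter-clockwise from above). Stops at both ends; stays where it is left; about 0.08 N m to turn.
- valve_axis (a point): Point on the valve's vertical axis at the mid-height of the lever, 65 mm above the table.
- valve_tip (a point): Outer end of the valve lever, 60 mm from the axis, mid-height. The lever is 12 mm wide and 10 mm thick (60 to 70 mm above the table).
- socket_a (a point): Seat of head_a: on the bar's top face (30 mm above the table), at the foot of its post (brass post 22 mm tall, 18 mm in diameter, with a groove for the catch). Axes as the manifold's.
- socket_b (a point): Seat of head_b: on the bar's top face (30 mm above the table), at the foot of its post (brass post 22 mm tall, 18 mm in diameter, with a groove for the catch). Axes as the manifold's.
- socket_c (a point): Seat of head_c: on the bar's top face (30 mm above the table), at the foot of its post (brass post 22 mm tall, 18 mm in diameter, with a groove for the catch). Axes as the manifold's.
- head_a: Spray head clipped over its post on the manifold (seated on socket_a): block 34 x 34 mm, 42 mm high, white plastic on a brass foot, a 10 mm brass nozzle on top (52 mm in all), hollow below (19 mm square, 26 mm deep), 120 g. Origin at the centre of its underside, z up. Its release button is on its +y side. May be absent.
- button_a (a joint): Release button on head_a's +y side: grey pad 20 x 20 mm, 16 to 36 mm above the head's underside; 41 mm across with the button out, 35 mm in. 0 = out; 0.006 m = fully in (6.5 N). The head lifts straight off its post (22 mm) only while it is held at least 5 mm in, as when the head is pinched along its y axis, over the button, at 20 N. Otherwise a catch holds it.
- head_b: Spray head clipped over its post on the manifold (seated on socket_b): block 34 x 34 mm, 42 mm high, white plastic on a brass foot, a 10 mm brass nozzle on top (52 mm in all), hollow below (19 mm square, 26 mm deep), 120 g. Origin at the centre of its underside, z up. Its release button is on its +y side. May be absent.
- button_b (a joint): Release button on head_b's +y side: grey pad 20 x 20 mm, 16 to 36 mm above the head's underside; 41 mm across with the button out, 35 mm in. 0 = out; 0.006 m = fully in (6.5 N). The head lifts straight off its post (22 mm) only while it is held at least 5 mm in, as when the head is pinched along its y axis, over the button, at 20 N. Otherwise a catch holds it.
- head_c: Spray head clipped over its post on the manifold (seated on socket_c): block 34 x 34 mm, 42 mm high, white plastic on a brass foot, a 10 mm brass nozzle on top (52 mm in all), hollow below (19 mm square, 26 mm deep), 120 g. Origin at the centre of its underside, z up. Its release button is on its +y side. May be absent.
- button_c (a joint): Release button on head_c's +y side: grey pad 20 x 20 mm, 16 to 36 mm above the head's underside; 41 mm across with the button out, 35 mm in. 0 = out; 0.006 m = fully in (6.5 N). The head lifts straight off its post (22 mm) only while it is held at least 5 mm in, as when the head is pinched along its y axis, over the button, at 20 N. Otherwise a catch holds it.
- head_d: Spray head standing loose on the table, of the same make as the clipped ones: block 34 x 34 mm, 42 mm high, white plastic on a brass foot, a 10 mm brass nozzle on top (52 mm in all), hollow below (19 mm square, 26 mm deep), 120 g. Origin at the centre of its underside, z up. Its release button is on its +y side. The button need not be pressed. It may be knocked a few cm aside.
- case: Black plastic carry case fixed to the table, 160 (x) x 210 (y) mm, rim 62 mm high, walls and floor 4 mm thick. Origin at the centre of its underside; its front, with the thumb latch, faces -x, the lid's hinge is along its +x rim.
- case_in (a point): Centre of the case's inner floor (4 mm above the table), axes as the case's; inside 152 x 202 mm, 58 mm deep.
- lid (a joint): Grey sprung lid, 160 x 210 x 6 mm, hinged on the case's far (+x) rim, top face 68.5 mm above the table when shut. 0 = shut, caught by the latch; released, it springs up to its stop at 1.75 rad (leaning back past upright), held there by about 0.2 N m. To shut it, swing it over and press its front edge down (about 8 N) until the latch snaps over it.
- lid_hinge (a point): Middle of the lid's hinge line, 62.5 mm above the table, on the case's +x rim.
- lid_front (a point): Point on the lid's outer (top) face, 10 mm from its front edge and 150 mm from the hinge, at mid-width.
- latch (a joint): Steel thumb latch at the middle of the case's front: a horizontal pad in front of the case, whose hook holds the lid's front tongue. 0 = at rest; turning grows as the pad is pressed down, to a stop at 0.32 rad. The lid is freed at about 0.17 rad (pad pressed 5 to 6 mm, about 3 N; 5 N reaches the stop); it springs back when let go.
- latch_pad (a point): Point to press, on the pad's top face, 52 mm above the table and 38 mm in front of the case's front wall. The pad is 34 mm wide and 36 mm long; press straight down.
- palette: Bystander: white ceramic paint palette, 150 x 200 x 12 mm, lying beyond the work; origin under its centre.
- jar: Bystander: terracotta-coloured paint jar with a black cap, 66 mm in diameter, 85 mm tall; origin under its centre.
- tin: Bystander: round black tin, 86 mm in diameter, 42 mm tall; origin under its centre.
There are look-alikes about, which are no part of the job. What is shaped like the head_d but orange or red is not meant. What is shaped like the head_b but brown or green is not meant.

How it is judged (in metres and radians):
On the way, in this order (a step that is already met when the one before it is completed fails the run):
1. the air valve is shut (at least 1.45 rad) (value of joint valve above 1.45 rad), for 0.2 s.
2. every head stands released on the floor of the open case, the lid up (x of head_a in the frame of case_in between -0.07 and 0.07 m and y of head_a in the frame of case_in between -0.095 and 0.095 m and z of head_a in the frame of case_in between -0.008 and 0.012 m and angle between each of head_a, head_b, head_c, head_d's own z axis and vertical below 0.2 rad and linear speed of each of head_a, head_b, head_c, head_d below 0.03 m/s and contact force between each of head_a, head_b, head_c, head_d and the fingers below 0.2 N and x of head_b in the frame of case_in between -0.07 and 0.07 m and y of head_b in the frame of case_in between -0.095 and 0.095 m and z of head_b in the frame of case_in between -0.008 and 0.012 m and x of head_c in the frame of case_in between -0.07 and 0.07 m and y of head_c in the frame of case_in between -0.095 and 0.095 m and z of head_c in the frame of case_in between -0.008 and 0.012 m and x of head_d in the frame of case_in between -0.07 and 0.07 m and y of head_d in the frame of case_in between -0.095 and 0.095 m and z of head_d in the frame of case_in between -0.008 and 0.012 m and value of joint lid above 1 rad), for 0.2 s.
At the end, for the whole second after the job is handed in: Every head present stands on the case's inner floor (origin within 70 mm in x and 95 mm in y of its centre, within 12 mm of the floor's height), tilted less than 0.2 rad, at rest; the lid is shut (under 0.04 rad) with the latch sprung back (under 0.1 rad); the valve is shut (over 1.45 rad) (x of head_a in the frame of case_in between -0.07 and 0.07 m and y of head_a in the frame of case_in between -0.095 and 0.095 m and z of head_a in the frame of case_in between -0.008 and 0.012 m and angle between each of head_a, head_b, head_c, head_d's own z axis and vertical below 0.2 rad and linear speed of each of head_a, head_b, head_c, head_d below 0.03 m/s and contact force between each of head_a, head_b, head_c, head_d and the fingers below 0.2 N and x of head_b in the frame of case_in between -0.07 and 0.07 m and y of head_b in the frame of case_in between -0.095 and 0.095 m and z of head_b in the frame of case_in between -0.008 and 0.012 m and x of head_c in the frame of case_in between -0.07 and 0.07 m and y of head_c in the frame of case_in between -0.095 and 0.095 m and z of head_c in the frame of case_in between -0.008 and 0.012 m and x of head_d in the frame of case_in between -0.07 and 0.07 m and y of head_d in the frame of case_in between -0.095 and 0.095 m and z of head_d in the frame of case_in between -0.008 and 0.012 m and value of joint valve above 1.45 rad and value of joint lid below 0.04 rad and value of joint latch below 0.1 rad); the robot touches nothing.
It fails at once if a head is off its post (more than 20 mm from its seat) while the air valve is not shut (value of joint valve below 1.3 rad and (distance between head_a and socket_a above 0.02 m or distance between head_b and socket_b above 0.02 m or distance between head_c and socket_c above 0.02 m)).
It fails at once if a head is torn up off its seat by force with its button not held in ((horizontal distance between head_a and socket_a below 0.005 m and z of head_a in the frame of socket_a between 0.005 and 0.009 m and value of joint button_a below 0.002 m) or (horizontal distance between head_b and socket_b below 0.005 m and z of head_b in the frame of socket_b between 0.005 and 0.009 m and value of joint button_b below 0.002 m) or (horizontal distance between head_c and socket_c below 0.005 m and z of head_c in the frame of socket_c between 0.005 and 0.009 m and value of joint button_c below 0.002 m)).
It fails at once if the palette, jar or tin is moved more than 30 mm (distance of any of palette, jar, tin from where it was at the start of the episode above 0.03 m).
Of head_a, head_b, head_c only 2 to 3 are there at a start; the rules pass over those that are not, and their reading is None.
At some moment in a run one of head_d may be knocked a few centimetres aside while the robot is not near it.
It also fails if it takes over 210 s, if anything falls off the work surface, if the arm or the gripper's body presses on something with over 40 N, if the wrist force passes 120 N, or if a joint passes its speed limit or range.

ROBOT

A 6-joint arm with a two-finger parallel gripper is mounted at the origin on the work surface. World frame = base frame: x ahead of the robot, y to its left, z up, the work surface at z = 0. Lengths are in mm, angles in degrees, forces in N, time in s.
With the tool pointing down it reaches from about 350 to 1000 mm from the base axis. Payload 7.1 kg.
Tool frame: the origin (TCP) lies on the centre line of the jaws, within the pads' length; the fingertips stand 17 mm ahead of it and the grasp point (between the pads) lies 2 mm behind it; z points along the fingers, y is the direction in which the jaws open and shut (so a half turn about z gives the same grasp; the last joint's range is limited). The gripper opens to 85 mm and grips with 20 to 120 N. Pads are 22 mm wide; open, the fingers measure 114 mm over their backs; the gripper's body (76 mm by 85 mm) begins 54 mm behind the grasp point. The pads swing forward as they close: fully open they stand 13 mm farther back than shut.
Start: joints at [-1.089, 24.242, 93.386, -0, 62.372, -1.089], TCP at [624.984, 0.026, 248.319] pointing down, gripper open.
Joint ranges: [-172.04, 172.04], [-51.8, 120.97], [4.93, 147.93], [-75.15, 255.16], [6.16, 154.13], [-145.62, 145.62]. Speed limits (degrees/s): [136.94, 136.94, 172.46, 180, 180, 180].

INTERFACE

Orientations are given as [roll, pitch, yaw] about the fixed x, y, z axes, in that order (R = Rz(yaw) Ry(pitch) Rx(roll)).
In Python, from cell import arm, cams, workorder gives the robot as it stands. The module is installed in compiled form; this text tells all that it offers.
- The arm moves only by the tool play_rows, never from a script. Its argument "rows" is one flat list of numbers, 7 for each row, row after row: the closure in counts, from 0 (fully open) to 255 (shut), then the shift along the tool's x, y, z as a fraction of full scale, then the turn, a rotation vector about the tool's x, y, z as a fraction of full scale. In form: [claw, x, y, z, rx, ry, rz, claw, x, y, z, rx, ry, rz, ...]. A call has 1 to 8 rows; each row is the pose to reach, as a shift and turn from the pose commanded when the call began, along the tool's axes at that moment; what a row does not reach only later rows make up. Full scale, the value 1, is 15 cm for a shift and 1.5 rad for a turn. A row lasts 1/10 s, in which the tool goes at most 50 mm and 8.59 degrees, less where a joint would pass 70% of its speed; a pose out of reach is approached as far as the arm can. A call with a number of a shift or a turn outside -1 to 1 is refused whole. A call with a gripper value outside its range is refused whole. The fingers move at their own pace and stop on an object; the grip force is fixed at half the most. Time passes only in rows, so rows that repeat a pose let the fingers close. It gives the time, the measured TCP pose, the force and the opening at its end, in the units of the state.
- arm.read_state(): the state, without advancing time (a new reading comes with each control period).
- cams.read_camera(name): name is "scene" or "side" or "wrist"; returns (picture, depth): 480x640x3 uint8, red, green, blue; 480x640 float32, mm along the optical axis (not along the pixel's ray), 0 where there is no reading.
- cams.camera_info(name): a dict with "mtx" (3x3 intrinsics, pixels), "world_to_cam" (4x4, takes a point from world to camera coordinates). Camera axes: x right, y up, looking along -z (the intrinsics and any distortion apply to the point x, -y, -z); pixel columns grow to the right and rows downward; lengths in mm; the calibration is good to about 2 mm. A picture is of the moment at which its call begins: read the wrist's pose just before it. camera_info takes no time and is no camera call; for the wrist camera it gives the pose at the moment of the call.
- workorder.sign_off(): hands the job in, once; it reports no verdict.
The state is a dict: "clock": time; "q": joint angles; "qvel": joint speeds; "effort": joint torques, N m; "tcp_pos": TCP position; "tcp_rot": TCP orientation; "contact_force": force on the tool from outside, world axes, zero at the start; "torque": the same for the moment, N m; "gripper_width": finger opening in mm.
Only numpy, scipy, OpenCV 4.12 (cv2) and the standard library are available. Lean on these libraries where they do the work, as an engineer would, in place of code of your own. Each camera call takes 0.05 s, during which the arm holds its last target.

## Working session

There is one attempt and no reset: what is moved stays moved. The work goes in short steps, Python scripts to look and compute and a tool call to move; the robot and the scene stay as the last step left them, time stands still between calls to the robot, and variables do not carry over. Pictures are saved under pics/ and viewed, and the job is handed in when it is done.

Besides the shell and the picture viewer there is one more tool, called after "Call:" in YAML: its name, and indented under it one key for each argument. play_rows: Moves the arm, as the interface text tells. Shift numbers are shares of 15 cm and turn numbers shares of 1.5 rad, none past 1 either way. Its arguments: {"type":"object","properties":{"rows":{"type":"array"}},"required":["rows"]}

```bash
ls; mkdir -p pics; python3 - <<'E'
from cell import arm,cams
import cv2,numpy as np
print(arm.read_state())
for n in ("scene","side","wrist"):
    im,d=cams.read_camera(n); cv2.imwrite(f"pics/{n}0.png",im[:,:,::-1]); np.save(f"pics/{n}0.npy",d)
    i=cams.camera_info(n); print(n,np.round(i["mtx"],1).tolist(),np.round(i["world_to_cam"],3).tolist(),[k for k in i])
E
```

```text
pics
{'clock': 0.0, 'q': array([-1.08935435e+00,  2.42837092e+01,  9.34338454e+01, -2.08231563e-04,
        6.23730807e+01, -1.08932807e+00]), 'qvel': array([-0.09508475, -0.03517975, -0.02196166, -0.03279077,  0.00362438,
       -0.0881602 ]), 'effort': array([ 6.87376578e-04, -5.57382560e+01, -2.81743366e+01,  7.52266601e-05,
        7.21184188e-03,  1.02962622e-05]), 'tcp_pos': array([6.24453939e+02, 2.71752667e-02, 2.47537003e+02]), 'tcp_rot': array([-1.79909378e+02, -1.53878266e-03,  9.00000692e+01]), 'contact_force': array([ 0.36999467, -0.39838936, -0.80594036]), 'torque': array([ 0.02771641, -0.00523101, -0.00550094]), 'gripper_width': 85.40605165085621}
scene [[529.5, 0.0, 315.8], [0.0, 529.5, 242.0], [0.0, 0.0, 1.0]] [[0.132, 0.991, 0.004, -85.313], [-0.567, 0.072, 0.82, 281.864], [0.813, -0.11, 0.572, -1691.56], [0.0, 0.0, 0.0, 1.0]] ['mtx', 'world_to_cam']
side [[526.4, 0.0, 316.8], [0.0, 526.4, 245.4], [0.0, 0.0, 1.0]] [[0.752, -0.659, -0.02, -457.086], [0.436, 0.476, 0.764, -305.759], [-0.494, -0.583, 0.645, -979.512], [0.0, 0.0, 0.0, 1.0]] ['mtx', 'world_to_cam']
wrist [[375.4, 0.0, 321.2], [0.0, 375.4, 243.0], [0.0, 0.0, 1.0]] [[1.0, 0.0, -0.002, -623.651], [-0.001, 0.948, -0.318, 42.418], [0.002, 0.318, 0.948, -381.571], [0.0, 0.0, 0.0, 1.0]] ['mtx', 'world_to_cam']
```

View pics/scene0.png

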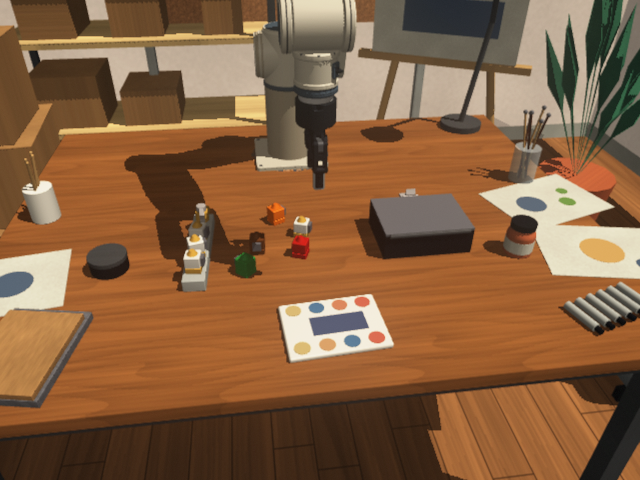

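View pics/side0.png

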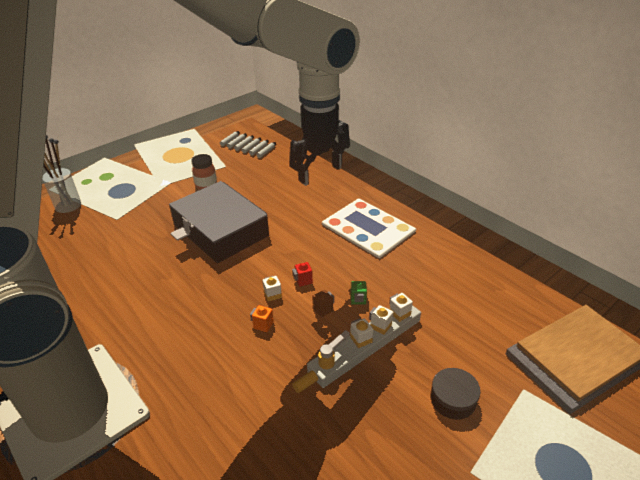

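View pics/wrist0.png

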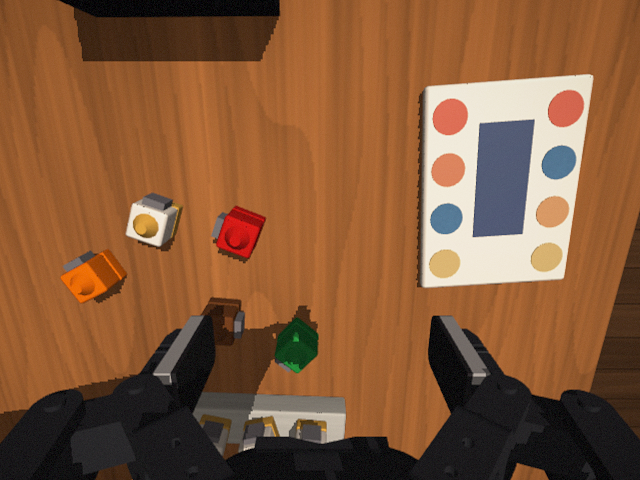

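```bash
cat > h.py <<'E'
from cell import arm,cams,workorder
import cv2,numpy as np
np.set_printoptions(suppress=True,precision=1)
def cloud(n,im=None,d=None,info=None):
    i=info or cams.camera_info(n)
    if d is None: im,d=cams.read_camera(n)
    K=i["mtx"];T=np.linalg.inv(i["world_to_cam"])
    v,u=np.mgrid[0:480,0:640]
    p=np.stack([(u-K[0,2])/K[0,0]*d,-(v-K[1,2])/K[1,1]*d,-d],-1)
    w=p@T[:3,:3].T+T[:3,3]; w[d<=0]=np.nan
    return im,w
def proj(n,p,info=None):
    i=info or cams.camera_info(n);W=np.array(i["world_to_cam"]);K=np.array(i["mtx"])
    c=np.atleast_2d(p)@W[:3,:3].T+W[:3,3]
    return np.stack([K[0,2]+K[0,0]*c[:,0]/-c[:,2],K[1,2]+K[1,1]*c[:,1]/c[:,2]],-1)
def ray(n,u,v,z,info=None):
    i=info or cams.camera_info(n);W=np.linalg.inv(i["world_to_cam"]);K=np.array(i["mtx"])
    d=W[:3,:3]@np.array([(u-K[0,2])/K[0,0],-(v-K[1,2])/K[1,1],-1]);o=W[:3,3]
    return o+d*(z-o[2])/d[2]
def save(im,f,box=None,s=1):
    if box: im=im[box[1]:box[3],box[0]:box[2]]
    cv2.imwrite("pics/"+f,cv2.resize(im[:,:,::-1],None,fx=s,fy=s,interpolation=cv2.INTER_CUBIC))
def st():
    s=arm.read_state(); print(round(s["clock"],2),s["tcp_pos"],s["tcp_rot"],s["contact_force"],round(s["gripper_width"],1))
E
python3 - <<'E'
from h import *
im=cv2.imread("pics/side0.png")[:,:,::-1]; save(im,"side0c.png",(230,240,470,420),3.3)
im2=cv2.imread("pics/scene0.png")[:,:,::-1]; save(im2,"scene0c.png",(160,180,480,320),2.5)
# ortho maps
for n,f in(("side",im),("scene",im2)):
    _,w=cloud(n,f,np.load(f"pics/{n}0.npy"))
    sc=1.0; O=np.zeros((600,750,3),np.uint8); Z=np.full((600,750),-9e9)
    ok=np.isfinite(w[...,0])&(w[...,2]<110)
    P=w[ok];C=f[ok]
    r=np.round((850-P[:,0])*1.0).astype(int); c=np.round((350-P[:,1])*1.0).astype(int)
    m=(r>=0)&(r<600)&(c>=0)&(c<750)
    o=np.argsort(P[m][:,2]); O[r[m][o],c[m][o]]=C[m][o]
    cv2.imwrite(f"pics/ortho_{n}.png",O[:,:,::-1])
E
```

```text
(no output)
```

View pics/side0c.png

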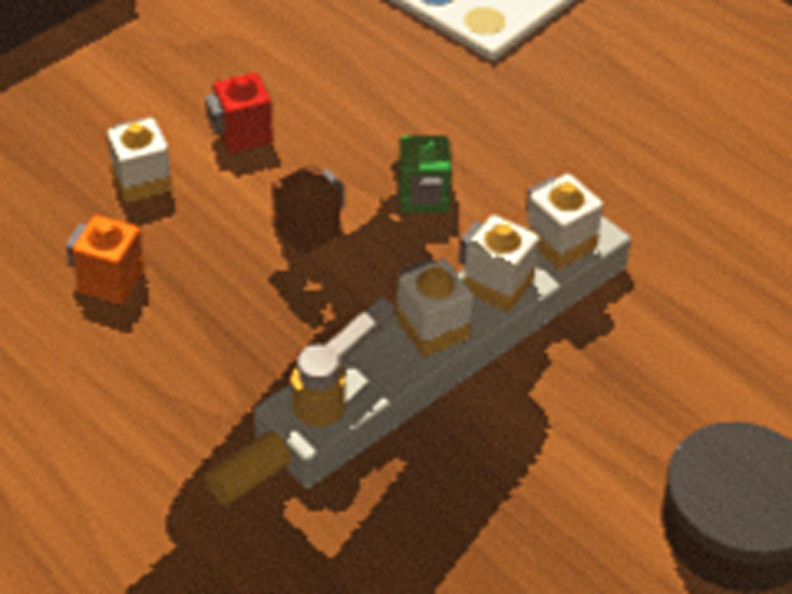

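View pics/scene0c.png

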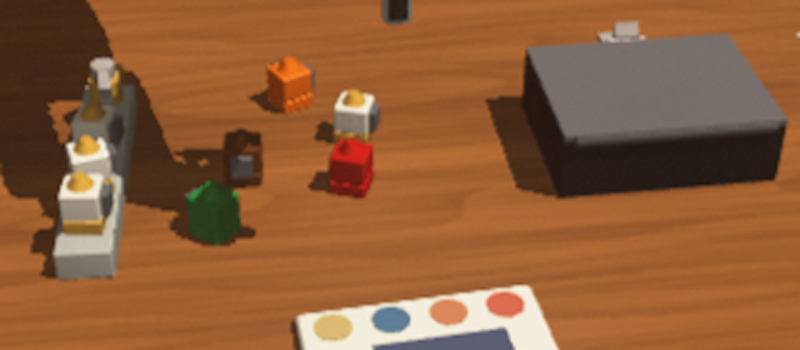

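View pics/ortho_side.png

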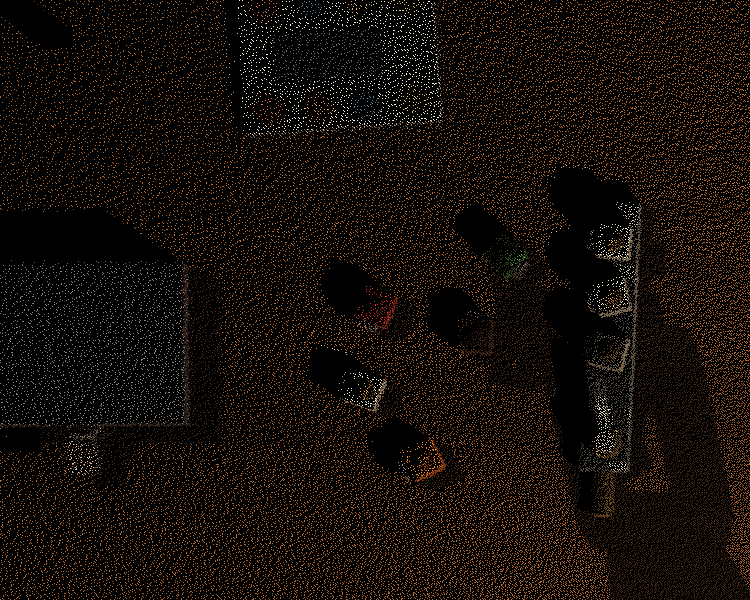

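```bash
python3 - <<'E'
from h import *
for n in("side","scene","wrist"):
    f=cv2.imread(f"pics/{n}0.png")[:,:,::-1]
    if n=="wrist":continue
    _,w=cloud(n,f,np.load(f"pics/{n}0.npy"))
    def fit(name,x0,x1,y0,y1,z0,z1):
        m=(w[...,0]>x0)&(w[...,0]<x1)&(w[...,1]>y0)&(w[...,1]<y1)&(w[...,2]>z0)&(w[...,2]<z1)
        P=w[m]
        if len(P)<10: print(n,name,len(P));return
        xy=P[:,:2].astype(np.float32)
        print(n,name,len(P),cv2.minAreaRect(xy),np.median(P[:,2]).round(1),"p2/98",np.percentile(P,2,axis=0),np.percentile(P,98,axis=0))
    fit("lid",380,640,120,420,64,75)
    fit("latch",340,425,200,330,40,60)
    fit("bar",360,680,-330,-200,25,34)
    fit("lever",380,560,-330,-200,58,72)
    fit("headtop",450,680,-330,-200,68,76)
    fit("whitetop",440,510,-50,40,38,46)
E
```

```text
side lid 2991 ((499.8327941894531, 267.08526611328125), (178.04063415527344, 216.25599670410156), 0.5990453958511353) 66.8 p2/98 [425.2 164.7  64.2] [583.7 368.7  70.2]
side latch 232 ((400.1453552246094, 264.48895263671875), (49.641868591308594, 127.8563232421875), 0.057909902185201645) 48.8 p2/98 [376.  217.2  41.1] [424.9 316.8  58.4]
side bar 1375 ((504.62548828125, -260.50189208984375), (49.96137619018555, 287.97216796875), 86.83683776855469) 28.1 p2/98 [ 371.8 -287.    25.2] [ 639.3 -234.6   32.8]
side lever 719 ((477.00433349609375, -254.03514099121094), (45.86835479736328, 167.26332092285156), 86.13723754882812) 68.3 p2/98 [ 398.5 -278.7   58.9] [ 555.9 -237.4   71.8]
side headtop 502 ((537.9459228515625, -260.5726318359375), (38.03327560424805, 175.2399444580078), 86.9497299194336) 70.3 p2/98 [ 456.3 -278.2   68.2] [ 622.1 -243.6   75.6]
side whitetop 113 ((459.4042053222656, -14.900096893310547), (34.707191467285156, 32.38243865966797), 68.62540435791016) 40.3 p2/98 [441.7 -33.2  38.2] [476.6   3.3  45.2]
scene lid 3482 ((506.8918151855469, 269.8396301269531), (179.55943298
[... 259 characters left out ...]
.5  55.8]
scene bar 487 ((515.4825439453125, -257.12255859375), (50.05216979980469, 276.1568298339844), 87.34312438964844) 30.5 p2/98 [ 389.  -285.5   25.9] [ 651.1 -229.1   33.5]
scene lever 255 ((478.6386413574219, -253.5362548828125), (44.92618942260742, 160.3990936279297), 87.5982894897461) 67.8 p2/98 [ 409.4 -276.2   58.8] [ 558.1 -233.6   71.9]
scene headtop 399 ((541.9451904296875, -255.52947998046875), (44.37716293334961, 182.6204376220703), 89.08438873291016) 72.3 p2/98 [ 459.4 -277.4   68.3] [ 628.9 -238.3   75.7]
scene whitetop 94 ((465.6426086425781, -10.088701248168945), (38.47639083862305, 39.27280044555664), 71.78340148925781) 42.8 p2/98 [445.3 -32.5  38.4] [483.5   6.4  45.9]
```

Call:
play_rows:
  rows: [0, -0.3, -0.3, 0, 0, 0, 0, 0, -0.6, -0.6, 0, 0, 0, 0, 0, -0.9, -0.75, 0, 0, 0, 0, 0, -1, -0.77, 0, 0, 0, 0, 0, -1, -0.77, 0, 0, 0, 0, 0, -1, -0.77, 0, 0, 0, 0]

```text
clock: 0.75
tcp_pos: [509.2, -150.7, 248.4]
tcp_rot: [180.0, -0.0, 89.9]
contact_force: [0.8, 0.1, -0.7]
gripper_width: 85.4
```

Call:
play_rows:
  rows: [0, -0.3, 0, 0, 0, 0, 0, 0, -0.33, 0, 0, 0, 0, 0, 0, -0.33, 0, 0, 0, 0, 0, 0, -0.33, 0, 0, 0, 0, 0]

```text
clock: 1.15
tcp_pos: [509.7, -198.2, 248.0]
tcp_rot: [-180.0, -0.0, 90.0]
contact_force: [-0.3, 0.4, -0.8]
gripper_width: 85.2
```

```bash
python3 - <<'E'
from h import *
st()
i=cams.camera_info("wrist");im,d=cams.read_camera("wrist"); np.savez("pics/w1.npz",im=im,d=d,mtx=i["mtx"],world_to_cam=i["world_to_cam"])
save(im,"w1.png")
save(im,"w1c.png",(80,100,560,400),1.6)
im,d=cams.read_camera("side"); save(im,"side1.png",(230,240,470,420),3.3); np.save("pics/side1.npy",d);cv2.imwrite("pics/side1f.png",im[:,:,::-1])
E
```

```text
1.15 [ 509.7 -198.2  248. ] [-180.   -0.   90.] [-0.3  0.4 -0.8] 85.2
```

View pics/w1.png

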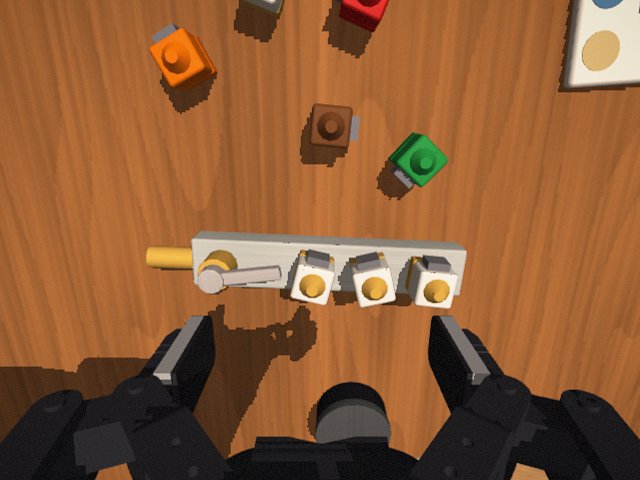

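View pics/side1.png

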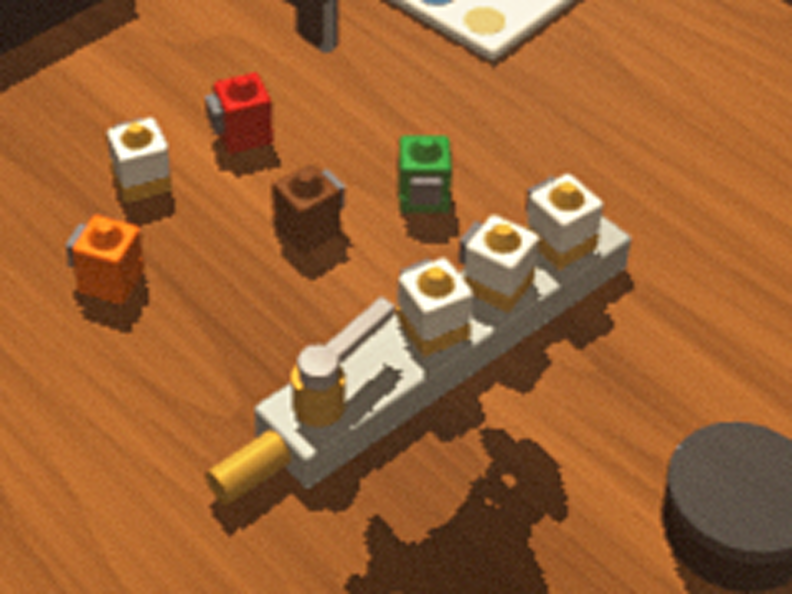

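```bash
python3 - <<'E'
from h import *
z=np.load("pics/w1.npz");save(z["im"],"w1a.png",(185,220,345,320),5);save(z["im"],"w1b.png",(310,230,470,330),5)
E
```

```text
(no output)
```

View pics/w1a.png

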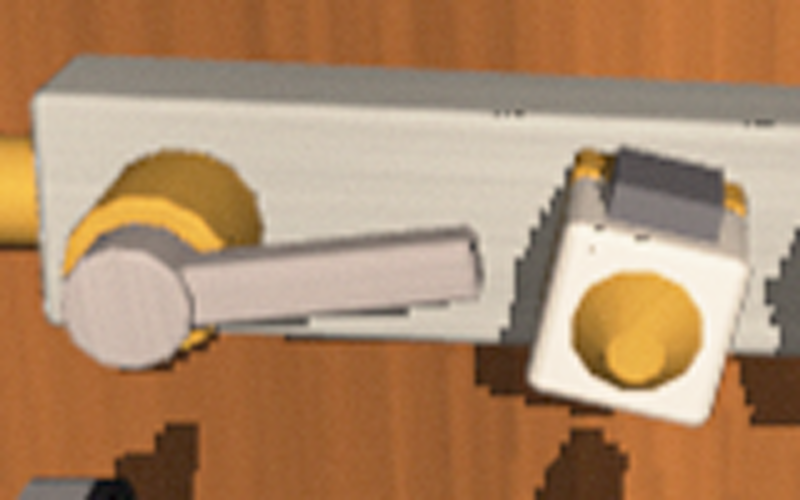

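View pics/w1b.png

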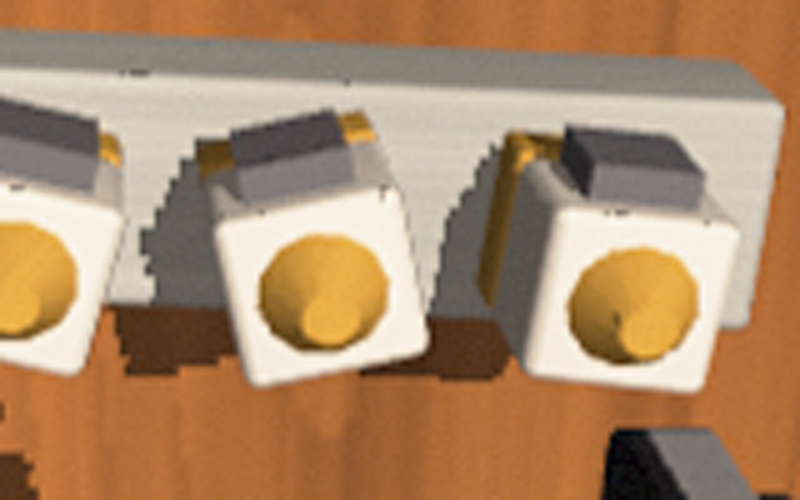

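```bash
python3 - <<'E'
from h import *
z=np.load("pics/w1.npz");I=z
def R(pts,off,h): return np.array([ray("wrist",off[0]+(x)/5-.4,off[1]+(y)/5-.4,h,I)[:2] for x,y in pts])
A=(185,220);B=(310,230)
for n,p,o in(("a",[(568,222),(747,265),(705,425),(530,388)],A),("b",[(217,228),(390,185),(428,345),(262,385)],B),("c",[(557,207),(738,235),(700,390),(528,372)],B)):
    q=R(p,o,72);c=q.mean(0)
    e=[q[1]-q[0],q[2]-q[3]];f=[q[0]-q[3],q[1]-q[2]]
    ang=lambda v:np.degrees(np.arctan2(v[1],v[0]))
    print(n,c,[np.linalg.norm(v) for v in e+f],[ang(v) for v in e],[ang(v)-90 for v in f])
print("noz",R([(636,357)],A,82),R([(330,322),(640,335)],B,82))
print("bar",R([(37,95),(45,322)],A,30),R([(783,105),(750,327)],B,30))
print("lever",R([(128,305)],A,72),R([(475,265),(185,295)],A,70))
d=z["d"];_,w=cloud("wrist",z["im"],d,I)
for o,x,y in((A,128,305),(A,475,265),(A,300,285),(A,636,357),(A,640,240+40),(B,330,322),(B,600,370)): print(w[int(o[1]+y/5),int(o[0]+x/5)])
E
```

```text
a [ 501.  -257.3] [np.float64(32.11763822196485), np.float64(32.13626313959344), np.float64(32.71510925318922), np.float64(31.992562728630023)] [np.float64(-14.462599956527805), np.float64(-13.173368480488438)] [np.float64(-13.029532146815953), np.float64(-12.978367060862553)]
b [ 556.1 -259.3] [np.float64(30.894049604624534), np.float64(30.470466631922008), np.float64(31.975590560116668), np.float64(31.96558559375152)] [np.float64(15.291802703918945), np.float64(15.302216528871073)] [np.float64(16.275513611544383), np.float64(15.516533918209973)]
c [ 610.6 -262.2] [np.float64(32.568401790086284), np.float64(31.49066741293919), np.float64(32.16289452060565), np.float64(30.56192209891203)] [np.float64(-9.287370062873713), np.float64(-6.507082226373739)] [np.float64(-4.4114569249473305), np.float64(-6.250773791630138)]
noz [[ 500.9 -258.5]] [[ 555.8 -261.2]
 [ 609.4 -263.6]]
bar [[ 384.3 -228.1]
 [ 380.7 -276.1]] [[ 650.2 -240. ]
 [ 649.4 -287.9]]
lever [[ 411.4 -253.4]] [[ 472.4 -246.5]
 [ 421.  -252.3]]
[ 411.4 -253.4   72.9]
[ 472.7 -247.2   69.3]
[ 442.  -250.3   71. ]
[ 501.1 -258.    83. ]
[ 501.9 -247.8   74.4]
[ 556.2 -261.2   82.2]
[ 606.5 -275.6   72.8]
```

Call:
play_rows:
  rows: [255, -0.2, -0.15, 0.2, 0, 0, 0, 255, -0.4, -0.3, 0.4, 0, 0, 0, 255, -0.51, -0.38, 0.6, 0, 0, 0, 255, -0.51, -0.38, 0.65, 0, 0, 0, 255, -0.51, -0.38, 0.65, 0, 0, 0, 255, -0.51, -0.38, 0.65, 0, 0, 0]

```text
clock: 1.85
tcp_pos: [453.7, -275.4, 151.7]
tcp_rot: [179.9, 0.0, 90.1]
contact_force: [-0.1, -0.3, -0.3]
gripper_width: 0.0
```

```bash
python3 - <<'E'
from h import *
st()
im,d=cams.read_camera("wrist"); save(im,"w2.png")
ax=np.array([411.3,-253.4])
for t in(6.5,20,35,50,65,80,87.4):
    a=np.radians(t);c,s=np.cos(a),np.sin(a)
    print(t,ax+40*np.array([c,s])+np.array([s,-c])*(6+15*abs(s)+11*abs(c)))
E
```

```text
1.85 [ 453.7 -275.4  151.7] [179.9   0.   90.1] [-0.1 -0.3 -0.3] 0.0
6.5 [ 453.2 -267.4]
20 [ 456.2 -259.9]
35 [ 457.6 -249.8]
50 [ 455.8 -238.5]
65 [ 450.2 -227.4]
80 [ 440.6 -217.9]
87.4 [ 434.6 -214.4]
```

View pics/w2.png

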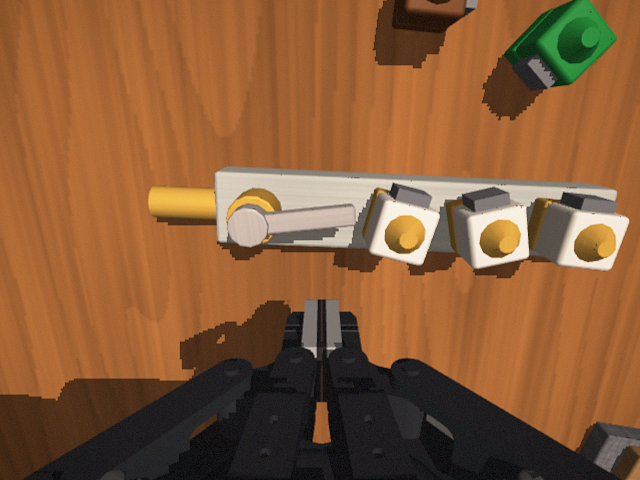

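Call:
play_rows:
  rows: [255, 0, 0, 0.26, 0, 0, 0, 255, 0, 0, 0.52, 0, 0, 0, 255, 0, 0, 0.52, 0, 0, 0, 255, 0.03, 0, 0.52, 0, 0, 0]

```text
clock: 2.3
tcp_pos: [453.4, -271.4, 73.8]
tcp_rot: [180.0, 0.0, 90.0]
contact_force: [-0.2, 0.4, 0.7]
gripper_width: -0.2
```

Call:
play_rows:
  rows: [255, 0.04, 0.01, 0, 0, 0, 0, 255, 0.08, 0.02, 0, 0, 0, 0, 255, 0.12, 0.025, 0, 0, 0, 0, 255, 0.16, 0.03, 0, 0, 0, 0, 255, 0.2, 0.025, 0, 0, 0, 0, 255, 0.24, 0.01, 0, 0, 0, 0, 255, 0.28, -0.01, 0, 0, 0, 0, 255, 0.31, -0.03, 0, 0, 0, 0]

```text
clock: 3.1
tcp_pos: [447.8, -224.4, 72.8]
tcp_rot: [180.0, -0.0, 90.0]
contact_force: [1.6, -3.1, -0.1]
gripper_width: -0.0
```

Call:
play_rows:
  rows: [255, 0.02, -0.03, 0, 0, 0, 0, 255, 0.04, -0.06, 0, 0, 0, 0, 255, 0.06, -0.09, 0, 0, 0, 0, 255, 0.06, -0.105, 0, 0, 0, 0, 255, 0.06, -0.115, 0, 0, 0, 0, 255, 0.06, -0.115, 0, 0, 0, 0]

```text
clock: 3.7
tcp_pos: [432.4, -215.8, 73.1]
tcp_rot: [179.8, 0.0, 89.9]
contact_force: [9.3, 5.4, -2.5]
gripper_width: -0.2
```

```bash
python3 - <<'E'
from h import *
st()
im,d=cams.read_camera("side"); save(im,"s3.png",(230,240,470,420),3.3)
E
```

```text
3.7 [ 432.4 -215.8   73.1] [179.8   0.   89.9] [ 9.3  5.4 -2.5] -0.2
```

View pics/s3.png

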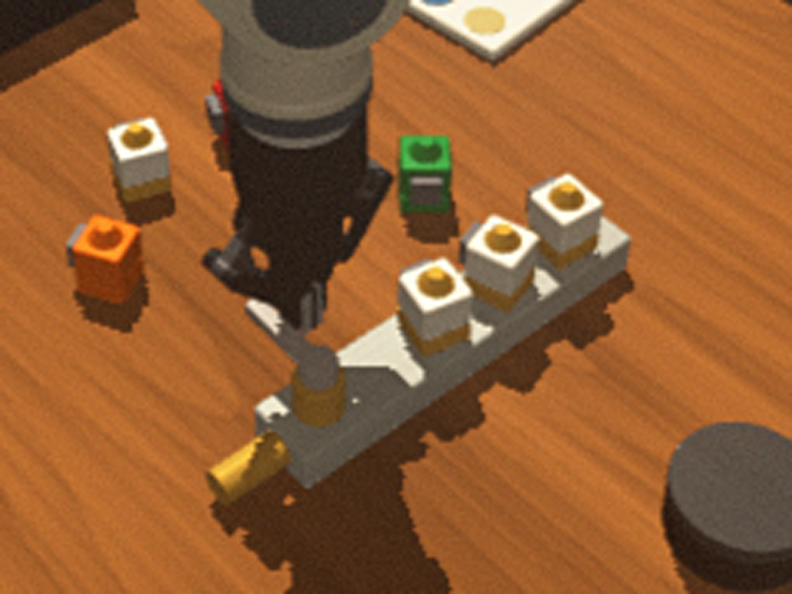

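Call:
play_rows:
  rows: [255, 0, 0.08, 0, 0, 0, 0, 255, 0, 0.1, -0.2, 0, 0, 0, 255, 0.2, 0.1, -0.5, 0, 0, 0, 255, 0.5, 0.1, -0.8, 0, 0, 0, 255, 0.8, 0.1, -1, 0, 0, 0, 255, 1, 0.1, -1, 0, 0, 0]

```text
clock: 4.35
tcp_pos: [446.4, -65.2, 225.4]
tcp_rot: [179.8, 0.0, 89.9]
contact_force: [0.4, 0.6, 0.1]
gripper_width: -0.1
```

Call:
play_rows:
  rows: [255, 0.33, 0, 0, 0, 0, 0, 255, 0.66, 0, 0, 0, 0, 0, 255, 1, 0, 0, 0, 0, 0, 255, 1, 0, 0, 0, 0, 0]

```text
clock: 4.75
tcp_pos: [444.9, 88.8, 222.8]
tcp_rot: [-179.9, -0.1, 90.3]
contact_force: [-0.7, -1.1, -0.2]
gripper_width: 0.1
```

Call:
play_rows:
  rows: [255, 0.33, 0, -0.1, 0, 0, 0, 255, 0.66, 0, -0.2, 0, 0, 0, 255, 1, 0, -0.2, 0, 0, 0, 255, 1, 0, -0.2, 0, 0, 0]

```text
clock: 5.15
tcp_pos: [445.9, 238.0, 253.3]
tcp_rot: [180.0, -0.1, 90.2]
contact_force: [0.1, -0.0, -0.9]
gripper_width: -0.3
```

Call:
play_rows:
  rows: [255, 0.25, 0, 0, 0, 0, 0, 255, 0.5, 0, 0, 0, 0, 0, 255, 0.5, 0, 0, 0, 0, 0, 255, 0.5, 0, 0, 0, 0, 0]

```text
clock: 5.55
tcp_pos: [445.3, 308.3, 252.1]
tcp_rot: [-179.9, 0.1, 90.1]
contact_force: [-0.7, -0.4, -1.1]
gripper_width: -0.4
```

```bash
python3 - <<'E'
from h import *
st()
i=cams.camera_info("wrist");im,d=cams.read_camera("wrist"); np.savez("pics/w4.npz",im=im,d=d,mtx=i["mtx"],world_to_cam=i["world_to_cam"])
save(im,"w4.png")
im,d=cams.read_camera("side"); save(im,"s4.png")
E
```

```text
5.55 [445.3 308.3 252.1] [-179.9    0.1   90.1] [-0.7 -0.4 -1.1] -0.4
```

View pics/w4.png

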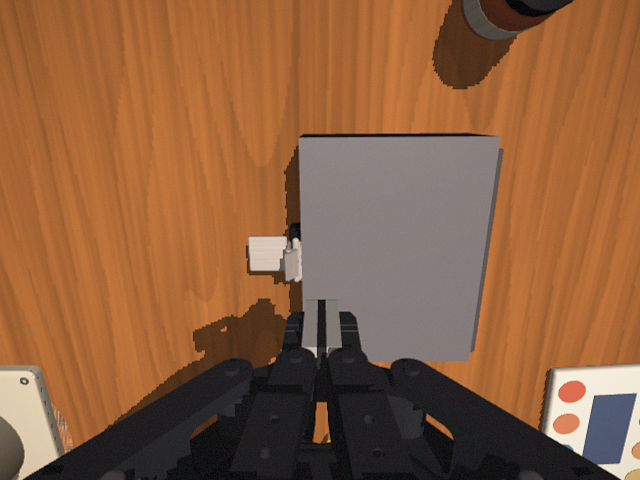

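View pics/s4.png

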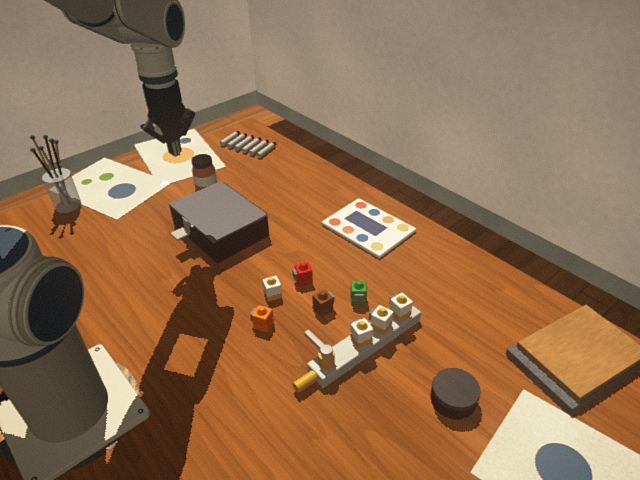

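```bash
python3 - <<'E'
from h import *
I=np.load("pics/w4.npz")
for u,v,z in((249,254,52),(287,254,52),(268,236,52),(268,271,52),(300,136,68.5),(498,136,68.5),(470,360,68.5),(301,300,68.5),(478,300,68.5)):print(u,v,ray("wrist",u,v,z,I))
_,w=cloud("wrist",I["im"],I["d"],I);print(w[254,262],w[200,400],w[300,440])
m=(w[...,2]>64)&(w[...,2]<74)&(w[...,1]>100)&(w[...,0]>400);P=w[m];print(cv2.minAreaRect(P[:,:2].astype(np.float32)))
E
```

```text
249 254 [377.3 268.7  52. ]
287 254 [412.6 268.8  52. ]
268 236 [395.7 286.3  52. ]
268 271 [394.2 251.7  52. ]
300 136 [427.3 374.9  68.5]
498 136 [584.5 375.1  68.5]
470 360 [589.1 165.4  68.5]
301 300 [425.8 229.9  68.5]
478 300 [588.2 230.3  68.5]
[389.5 269.   52.8] [510.  323.7  70.1] [552.8 231.   70. ]
((507.1695251464844, 318.03009033203125), (308.92938232421875, 183.06918334960938), 87.38433074951172)
```

Call:
play_rows:
  rows: [255, -0.13, -0.2, 0.2, 0, 0, 0, 255, -0.26, -0.42, 0.45, 0, 0, 0, 255, -0.26, -0.42, 0.75, 0, 0, 0, 255, -0.26, -0.42, 1, 0, 0, 0, 255, -0.26, -0.42, 1, 0, 0, 0]

```text
clock: 6.15
tcp_pos: [379.9, 266.8, 99.3]
tcp_rot: [-179.6, 0.3, 89.9]
contact_force: [0.2, -0.7, 0.1]
gripper_width: -0.0
```

Call:
play_rows:
  rows: [255, 0, 0, 0.13, 0, 0, 0, 255, 0, 0, 0.2, 0, 0, 0, 255, 0, 0, 0.24, 0, 0, 0, 255, 0, 0, 0.27, 0, 0, 0, 255, 0, 0, 0.27, 0, 0, 0, 255, 0, 0, 0.27, 0, 0, 0]

```text
clock: 6.75
tcp_pos: [382.6, 270.0, 63.1]
tcp_rot: [-180.0, -0.0, 90.0]
contact_force: [-2.7, -2.1, 4.0]
gripper_width: 0.0
```

```bash
python3 - <<'E'
from h import *
st()
im,d=cams.read_camera("side"); save(im,"s5.png",(120,60,420,300),2.6)
E
```

```text
6.75 [382.6 270.   63.1] [-180.   -0.   90.] [-2.7 -2.1  4. ] 0.0
```

View pics/s5.png

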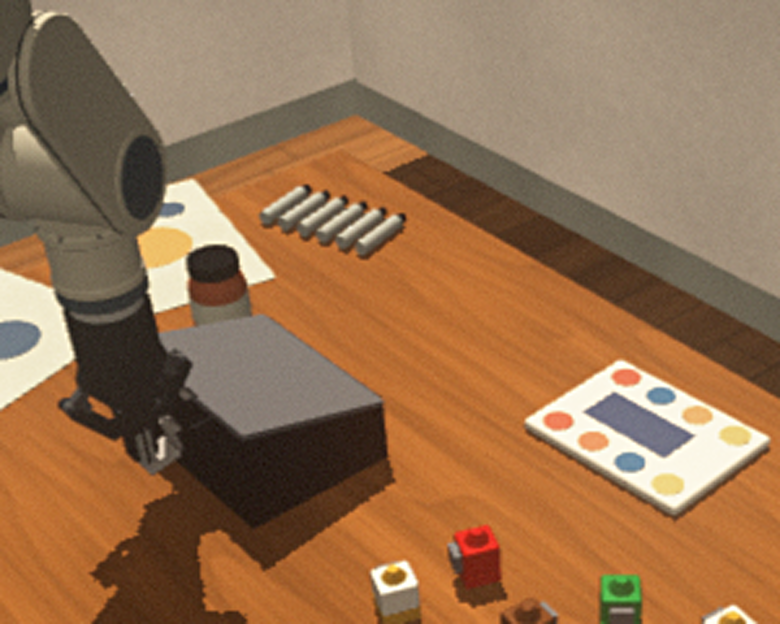

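Call:
play_rows:
  rows: [255, 0, 0, 0.02, 0, 0, 0, 255, 0, 0, 0.035, 0, 0, 0, 255, 0, 0, 0.035, 0, 0, 0, 255, 0, 0, 0.035, 0, 0, 0]

```text
clock: 7.2
tcp_pos: [381.5, 269.9, 58.3]
tcp_rot: [-179.9, 0.0, 90.0]
contact_force: [-9.2, -1.1, 15.6]
gripper_width: 0.1
```

```bash
python3 - <<'E'
from h import *
st()
im,d=cams.read_camera("side"); save(im,"s6.png",(120,60,420,300),2.6)
E
```

```text
7.2 [381.5 269.9  58.3] [-179.9    0.    90. ] [-9.2 -1.1 15.6] 0.1
```

View pics/s6.png

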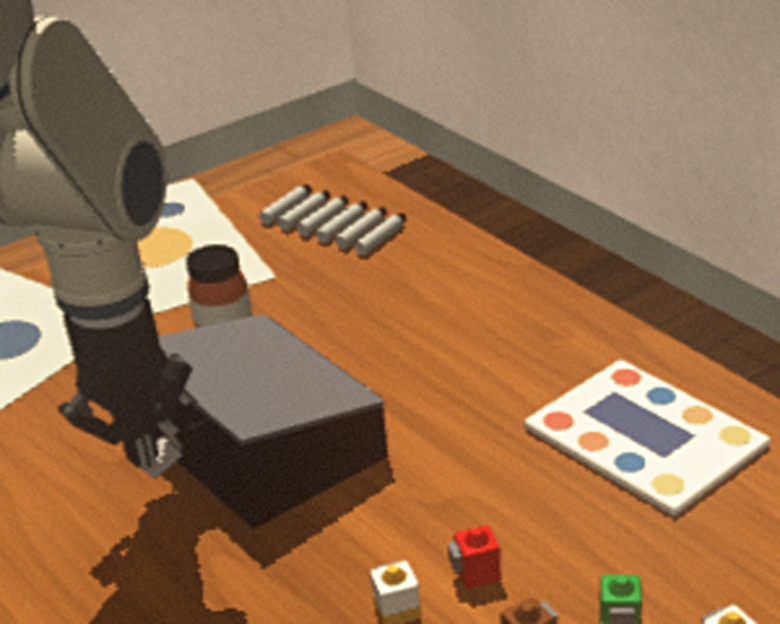

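Call:
play_rows:
  rows: [255, 0, -0.04, 0, 0, 0, 0, 255, 0, -0.08, 0, 0, 0, 0, 255, 0, -0.1, 0, 0, 0, 0, 255, 0, -0.1, 0, 0, 0, 0]

```text
clock: 7.65
tcp_pos: [367.7, 270.4, 57.5]
tcp_rot: [180.0, -0.0, 90.0]
contact_force: [-1.1, 0.8, 1.5]
gripper_width: -0.3
```

```bash
python3 - <<'E'
from h import *
st()
im,d=cams.read_camera("side"); save(im,"s7.png",(120,60,420,300),2.6)
E
```

```text
7.65 [367.7 270.4  57.5] [180.  -0.  90.] [-1.1  0.8  1.5] -0.3
```

View pics/s7.png

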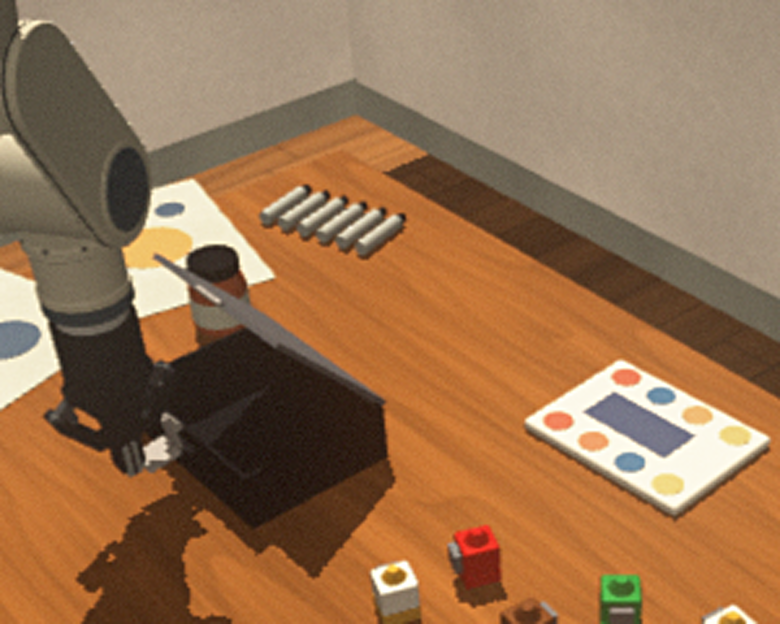

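Call:
play_rows:
  rows: [255, 0, -0.03, -0.25, 0, 0, -0.1, 255, 0, 0, -0.55, 0, 0, -0.2, 255, -0.2, 0.1, -0.85, 0, 0, -0.3, 200, -0.5, 0.2, -1, 0, 0, -0.4, 100, -0.8, 0.3, -1, 0, 0, -0.5, 0, -1, 0.4, -1, 0, 0, -0.6, 0, -1, 0.4, -1, 0, 0, -0.7, 0, -1, 0.4, -1, 0, 0, -0.8]

```text
clock: 8.5
tcp_pos: [428.3, 118.2, 207.1]
tcp_rot: [-180.0, -0.0, 155.2]
contact_force: [0.7, -0.1, 0.6]
gripper_width: 72.2
```

```bash
cat >> h.py <<'E'
from scipy.spatial.transform import Rotation as Ro
def go(x,y,z,yaw,cur=None,curyaw=None):
    """print shift & turn fractions from present pose (assumes pointing down)"""
    s=arm.read_state();p=np.array(s["tcp_pos"]) if cur is None else np.array(cur);w=s["tcp_rot"][2] if curyaw is None else curyaw
    Rt=Ro.from_euler("xyz",[180,0,w],degrees=True).as_matrix()
    d=Rt.T@(np.array([x,y,z])-p)/150
    dy=(yaw-w+180)%360-180
    print("shift",d.round(3),"rz",round(-np.radians(dy)/1.5,3))
E
python3 - <<'E'
from h import *
st(); go(470,10,270,180)
E
```

```text
8.5 [428.3 118.2 207.1] [-180.    -0.   155.2] [ 0.7 -0.1  0.6] 72.2
shift [-0.6 -0.5 -0.4] rz -0.289
```

```bash
python3 - <<'E'
from h import *
go(430,-14,250,180)
E
```

```text
shift [-0.4 -0.8 -0.3] rz -0.289
```

Call:
play_rows:
  rows: [0, -0.12, -0.25, -0.1, 0, 0, -0.1, 0, -0.25, -0.5, -0.2, 0, 0, -0.2, 0, -0.4, -0.8, -0.3, 0, 0, -0.29, 0, -0.37, -0.8, -0.29, 0, 0, -0.29, 0, -0.37, -0.8, -0.29, 0, 0, -0.29]

```text
clock: 9.0
tcp_pos: [427.2, -13.9, 250.9]
tcp_rot: [-180.0, 0.0, 179.8]
contact_force: [-0.2, 0.2, -0.5]
gripper_width: 85.6
```

```bash
python3 - <<'E'
from h import *
st()
i=cams.camera_info("wrist");im,d=cams.read_camera("wrist"); np.savez("pics/w8.npz",im=im,d=d,mtx=i["mtx"],world_to_cam=i["world_to_cam"])
save(im,"w8.png")
im,d=cams.read_camera("side"); save(im,"s8.png",(120,60,440,380),1.8)
E
```

```text
9.0 [427.2 -13.9 250.9] [-180.     0.   179.8] [-0.2  0.2 -0.5] 85.6
```

View pics/w8.png

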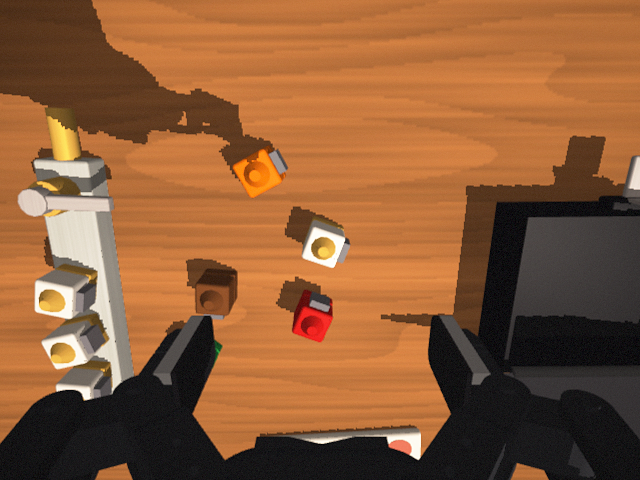

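View pics/s8.png

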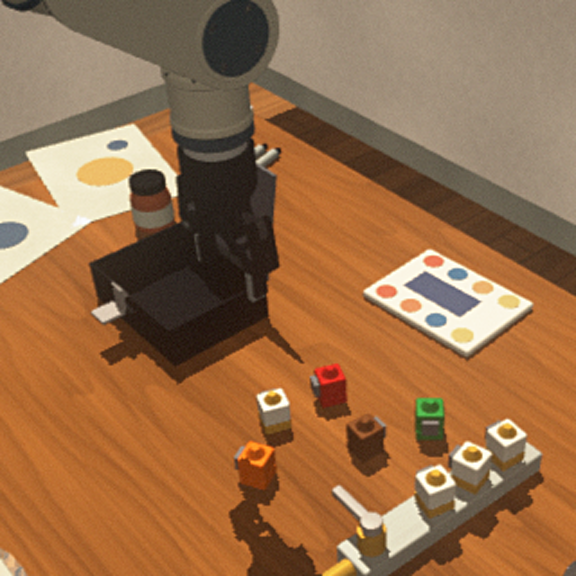

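```bash
python3 - <<'E'
from h import *
z=np.load("pics/w8.npz");save(z["im"],"w8a.png",(280,190,380,290),6)
E
```

```text
(no output)
```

View pics/w8a.png

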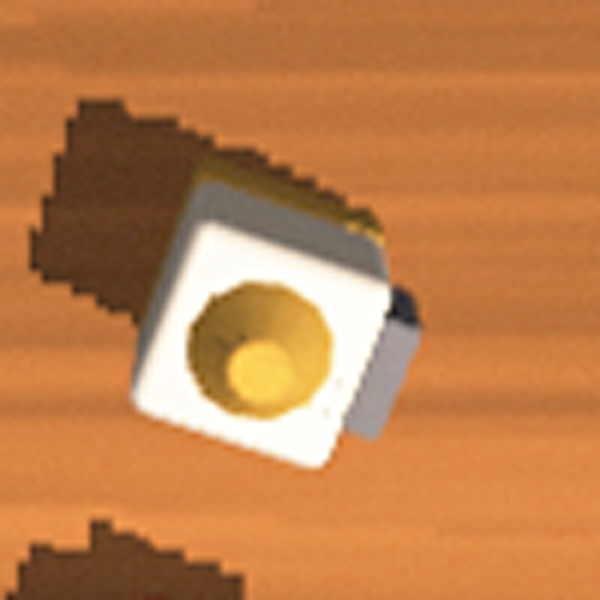

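```bash
cat >> h.py <<'E'
def sq(pts,off,sc,h,I,pr=True):
    q=np.array([ray("wrist",off[0]+(x+.5)/sc-.5,off[1]+(y+.5)/sc-.5,h,I)[:2] for x,y in pts]);c=q.mean(0)
    ang=[((np.degrees(np.arctan2(*(q[(k+1)%4]-q[k])[::-1]))+45)%90-45) for k in range(4)]
    print("centre",c,"sides",np.array([np.linalg.norm(q[(k+1)%4]-q[k]) for k in range(4)]),"ang mod90",np.array(ang)); return c,np.mean(ang)
E
python3 - <<'E'
from h import *
z=np.load("pics/w8.npz")
c,a=sq([(203,220),(390,287),(322,470),(132,400)],(280,190),6,42,z)
print(ray("wrist",280+262/6,190+370/6,52,z))
go(c[0],c[1],90,180+a)
E
```

```text
centre [461.6 -12.7] sides [31.1 32.5 32.6 31.9] ang mod90 [-20.7 -18.7 -21.8 -21.3]
[462.4 -12.3  52. ]
shift [-0.2 -0.   1.1] rz 0.238
```

```bash
python3 - <<'E'
from h import *
z=np.load("pics/w8.npz")
for u,v in((258,175),(313,322),(211,298)): print(ray("wrist",u,v,52,z))
_,w=cloud("wrist",z["im"],z["d"],z)
m=(w[...,2]>34)&(w[...,2]<46)&(abs(w[...,0]-462)<90)&(abs(w[...,1]+13)<90)
P=w[m][:,:2]-[462,-12.5]; a=np.radians(69.4)
t=P@np.array([np.cos(a),np.sin(a)]); x=P@np.array([np.sin(a),-np.cos(a)])
# points in finger swath
k=(abs(x)<20)&(abs(t)>15); print(np.c_[x[k],t[k]][::10])
E
```

```text
[392.  -68.8  52. ]
[536.  -22.9  52. ]
[ 509.4 -120.7   52. ]
[[-16.4 -16.6]
 [-14.  -17.6]
 [-13.1 -15.2]
 [ -9.5 -15.9]
 [ -6.2 -16.7]
 [ -2.3 -17.4]
 [ -0.4 -16.7]
 [  3.6 -17.5]
 [  3.6 -17.3]
 [-10.4  22.3]
 [ -8.6  21. ]
 [ -6.8  18.6]
 [ -5.5  16.9]
 [  5.8 -15.4]
 [  9.5 -17.3]
 [ -5.1  22.3]
 [ -3.5  20.9]
 [ -1.1  18.8]
 [  0.5  17.4]
 [ 11.4 -15.4]
 [ 12.8 -15.9]
 [  0.5  23.6]
 [  1.4  22.8]
 [  2.9  22.4]
 [  5.9  16.1]
 [  7.7  18. ]
 [  8.3  19.3]
 [  8.7  21.6]
 [ 14.8  15.4]]
```

Call:
play_rows:
  rows: [80, -0.23, 0.01, 0.2, 0, 0, 0.1, 80, -0.23, 0.01, 0.5, 0, 0, 0.2, 80, -0.23, 0.01, 0.8, 0, 0, 0.24, 80, -0.23, 0.01, 1, 0, 0, 0.24, 80, -0.23, 0.01, 1, 0, 0, 0.24]

```text
clock: 9.6
tcp_pos: [458.7, -9.4, 96.7]
tcp_rot: [-179.8, -0.5, 159.4]
contact_force: [-0.1, 0.7, -0.5]
gripper_width: 58.4
```

```bash
python3 - <<'E'
from h import *
st();go(462,-12.5,24,159.4)
im,d=cams.read_camera("wrist");save(im,"w9.png")
E
```

```text
9.6 [458.7  -9.4  96.7] [-179.8   -0.5  159.4] [-0.1  0.7 -0.5] 58.4
shift [-0.  -0.   0.5] rz -0.0
```

View pics/w9.png

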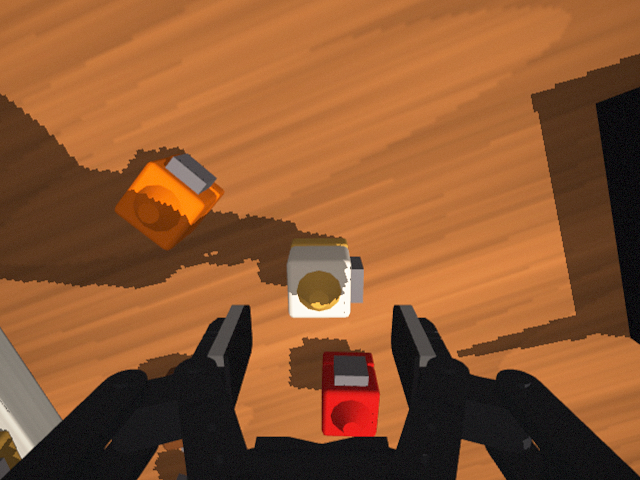

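Call:
play_rows:
  rows: [80, 0, 0, 0.25, 0, 0, 0, 80, 0, 0, 0.48, 0, 0, 0, 80, 0, 0, 0.49, 0, 0, 0, 255, 0, 0, 0.49, 0, 0, 0, 255, 0, 0, 0.49, 0, 0, 0, 255, 0, 0, 0.49, 0, 0, 0, 255, 0, 0, 0.49, 0, 0, 0, 255, 0, 0, 0.49, 0, 0, 0]

```text
clock: 10.45
tcp_pos: [463.2, -10.8, 29.7]
tcp_rot: [179.9, 0.2, 159.3]
contact_force: [-2.6, -1.7, 7.9]
gripper_width: 33.2
```

```bash
sed -i 's/print("shift",d.round(3)/print("shift",[round(float(k),3) for k in d]/' h.py; python3 - <<'E'
from h import *
st()
im,d=cams.read_camera("wrist");save(im,"w10.png")
E
```

```text
10.45 [463.2 -10.8  29.7] [179.9   0.2 159.3] [-2.6 -1.7  7.9] 33.2
```

View pics/w10.png

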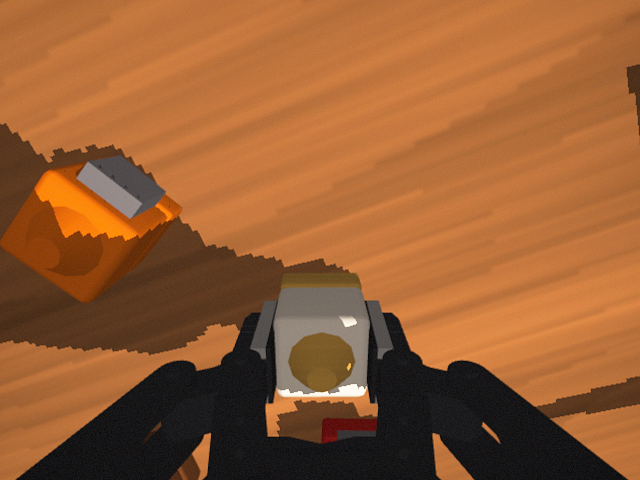

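Call:
play_rows:
  rows: [255, 0, 0, -0.2, 0, 0, 0, 255, 0, 0, -0.5, 0, 0, 0, 255, 0, 0, -0.8, 0, 0, 0, 255, 0, 0.3, -1, 0, 0, 0, 255, 0, 0.6, -1, 0, 0, 0, 255, 0, 0.7, -1, 0, 0, 0]

```text
clock: 11.1
tcp_pos: [502.1, 90.7, 181.4]
tcp_rot: [179.7, 0.4, 159.4]
contact_force: [-0.4, -0.4, -0.9]
gripper_width: 33.0
```

```bash
python3 - <<'E'
from h import *
st();go(525,320,150,180)
im,d=cams.read_camera("side");save(im,"s11.png",(120,60,440,380),1.8)
E
```

```text
11.1 [502.1  90.7 181.4] [179.7   0.4 159.4] [-0.4 -0.4 -0.9] 33.0
shift [0.395, 1.484, 0.209] rz -0.24
```

View pics/s11.png

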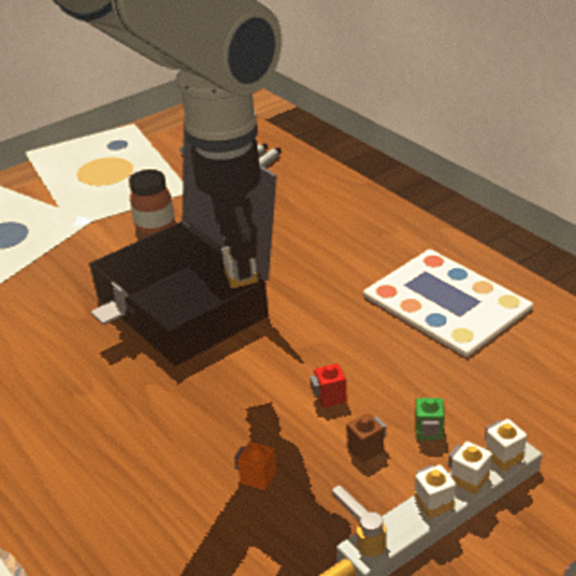

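Call:
play_rows:
  rows: [255, 0.08, 0.3, 0, 0, 0, -0.08, 255, 0.16, 0.6, 0, 0, 0, -0.16, 255, 0.27, 0.9, 0, 0, 0, -0.24, 255, 0.27, 1, 0, 0, 0, -0.24, 255, 0.27, 1, 0, 0, 0, -0.24]

```text
clock: 11.65
tcp_pos: [514.3, 243.6, 177.8]
tcp_rot: [180.0, 0.1, -180.0]
contact_force: [0.0, -0.1, -1.0]
gripper_width: 33.5
```

```bash
python3 - <<'E'
from h import *
st();go(525,320,34,180)
E
```

```text
11.65 [514.3 243.6 177.8] [ 180.     0.1 -180. ] [ 0.  -0.1 -1. ] 33.5
shift [-0.072, 0.51, 0.959] rz 0.001
```

Call:
play_rows:
  rows: [255, -0.04, 0.25, 0, 0, 0, 0, 255, -0.07, 0.51, 0.1, 0, 0, 0, 255, -0.07, 0.51, 0.4, 0, 0, 0, 255, -0.07, 0.51, 0.7, 0, 0, 0, 255, -0.07, 0.51, 0.88, 0, 0, 0, 255, -0.07, 0.51, 0.92, 0, 0, 0, 255, -0.07, 0.51, 0.94, 0, 0, 0, 255, -0.07, 0.51, 0.95, 0, 0, 0]

```text
clock: 12.45
tcp_pos: [525.7, 318.3, 36.0]
tcp_rot: [179.9, 0.1, 179.9]
contact_force: [-1.2, 0.0, -0.5]
gripper_width: 33.3
```

```bash
python3 - <<'E'
from h import *
st();go(525,320,34,180)
im,d=cams.read_camera("wrist");save(im,"w12.png")
E
```

```text
12.45 [525.7 318.3  36. ] [179.9   0.1 179.9] [-1.2  0.  -0.5] 33.3
shift [0.005, 0.011, 0.014] rz -0.001
```

View pics/w12.png

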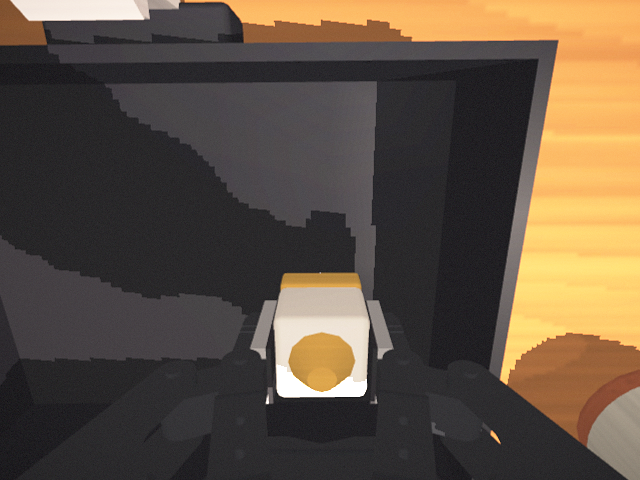

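Lower a little further, then release at partial opening and rise.

Call:
play_rows:
  rows: [255, 0, 0, 0.015, 0, 0, 0, 255, 0, 0, 0.025, 0, 0, 0, 255, 0, 0, 0.025, 0, 0, 0]

```text
clock: 12.8
tcp_pos: [525.8, 319.1, 33.7]
tcp_rot: [179.9, 0.2, 180.0]
contact_force: [-3.1, -4.3, 14.9]
gripper_width: 33.1
```

Call:
play_rows:
  rows: [80, 0, 0, 0, 0, 0, 0, 80, 0, 0, 0, 0, 0, 0, 80, 0, 0, 0, 0, 0, 0, 80, 0, 0, -0.15, 0, 0, 0, 80, 0, 0, -0.45, 0, 0, 0, 80, 0, 0, -0.75, 0, 0, 0, 80, 0, 0, -1, 0, 0, 0, 80, 0, -0.2, -1, 0, 0, 0]

```text
clock: 13.6
tcp_pos: [528.0, 292.4, 186.9]
tcp_rot: [179.6, 0.6, -179.9]
contact_force: [0.7, -1.0, -0.7]
gripper_width: 58.9
```

```bash
python3 - <<'E'
from h import *
st();go(501,-258.5,180,180-13.5)
im,d=cams.read_camera("wrist");save(im,"w13.png")
E
```

```text
13.6 [528.  292.4 186.9] [ 179.6    0.6 -179.9] [ 0.7 -1.  -0.7] 58.9
shift [0.187, -3.673, 0.046] rz 0.158
```

View pics/w13.png

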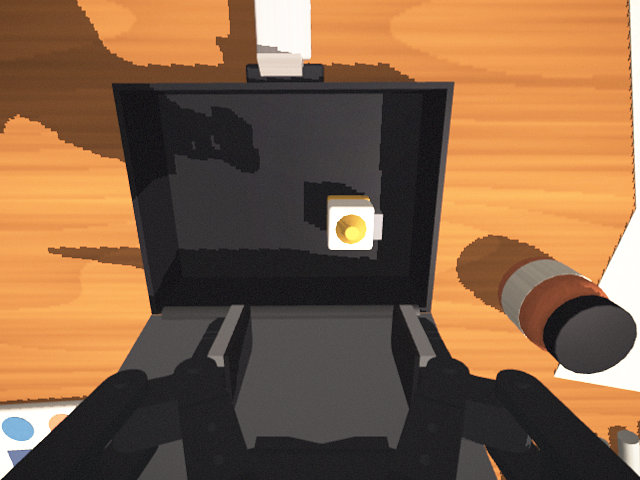

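Call:
play_rows:
  rows: [80, 0.02, -0.33, 0, 0, 0, 0, 80, 0.04, -0.66, 0, 0, 0, 0, 80, 0.05, -1, 0, 0, 0, 0]

```text
clock: 13.95
tcp_pos: [516.1, 138.3, 180.4]
tcp_rot: [-180.0, -0.0, -180.0]
contact_force: [0.8, -0.4, -0.0]
gripper_width: 58.1
```

Call:
play_rows:
  rows: [80, 0.02, -0.33, 0, 0, 0, 0.05, 80, 0.04, -0.66, 0, 0, 0, 0.1, 80, 0.05, -1, 0, 0, 0, 0.16]

```text
clock: 14.25
tcp_pos: [508.5, -11.0, 180.6]
tcp_rot: [-180.0, -0.0, 166.0]
contact_force: [0.1, 0.2, 0.3]
gripper_width: 58.8
```

```bash
python3 - <<'E'
from h import *
st();go(465,-240,200,180-13.5)
E
```

```text
14.25 [508.5 -11.  180.6] [-180.   -0.  166.] [0.1 0.2 0.3] 58.8
shift [-0.087, -1.551, -0.13] rz -0.005
```

Call:
play_rows:
  rows: [80, -0.03, -0.3, 0, 0, 0, 0, 80, -0.06, -0.6, 0, 0, 0, 0, 80, -0.1, -0.9, 0, 0, 0, 0, 80, -0.1, -1, 0, 0, 0, 0]

```text
clock: 14.65
tcp_pos: [487.6, -161.8, 180.7]
tcp_rot: [-180.0, 0.0, 166.0]
contact_force: [0.1, -0.3, 0.3]
gripper_width: 58.4
```

```bash
python3 - <<'E'
from h import *
st();go(501,-258.5,130,180-13.5)
E
```

```text
14.65 [ 487.6 -161.8  180.7] [-180.    0.  166.] [ 0.1 -0.3  0.3] 58.4
shift [-0.242, -0.604, 0.338] rz -0.006
```

Call:
play_rows:
  rows: [80, -0.12, -0.3, 0.1, 0, 0, 0, 80, -0.24, -0.6, 0.33, 0, 0, 0, 80, -0.24, -0.6, 0.33, 0, 0, 0, 80, -0.24, -0.6, 0.33, 0, 0, 0]

```text
clock: 15.05
tcp_pos: [500.7, -254.7, 129.7]
tcp_rot: [179.9, -0.2, 166.1]
contact_force: [0.1, 1.4, -0.4]
gripper_width: 58.5
```

```bash
python3 - <<'E'
from h import *
st();go(501,-258.5,52,180-13.5)
im,d=cams.read_camera("wrist");save(im,"w14.png")
E
```

```text
15.05 [ 500.7 -254.7  129.7] [179.9  -0.2 166.1] [ 0.1  1.4 -0.4] 58.5
shift [-0.008, -0.024, 0.518] rz -0.005
```

View pics/w14.png

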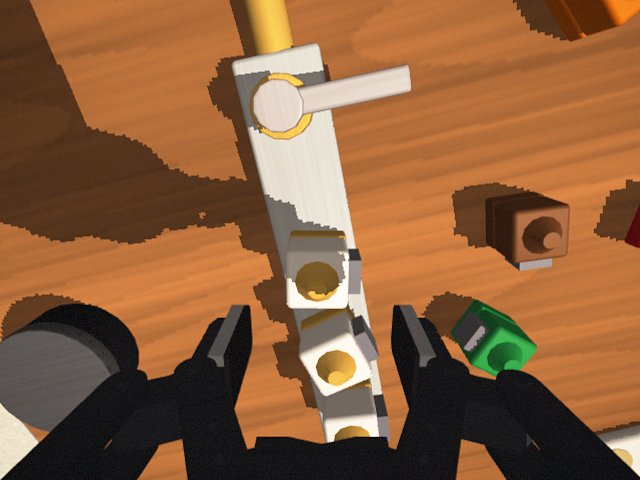

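Call:
play_rows:
  rows: [80, -0.01, -0.02, 0.25, 0, 0, 0, 80, -0.01, -0.02, 0.5, 0, 0, 0, 80, -0.01, -0.02, 0.5, 0, 0, 0, 255, -0.01, -0.02, 0.5, 0, 0, 0, 255, -0.01, -0.02, 0.5, 0, 0, 0, 255, -0.01, -0.02, 0.5, 0, 0, 0, 255, -0.01, -0.02, 0.5, 0, 0, 0, 255, -0.01, -0.02, 0.5, 0, 0, 0]

```text
clock: 15.9
tcp_pos: [503.1, -255.8, 58.7]
tcp_rot: [179.9, 0.1, 166.2]
contact_force: [2.4, 10.5, 0.8]
gripper_width: 34.8
```

```bash
python3 - <<'E'
from h import *
st()
im,d=cams.read_camera("wrist");save(im,"w15.png")
E
```

```text
15.9 [ 503.1 -255.8   58.7] [179.9   0.1 166.2] [ 2.4 10.5  0.8] 34.8
```

View pics/w15.png

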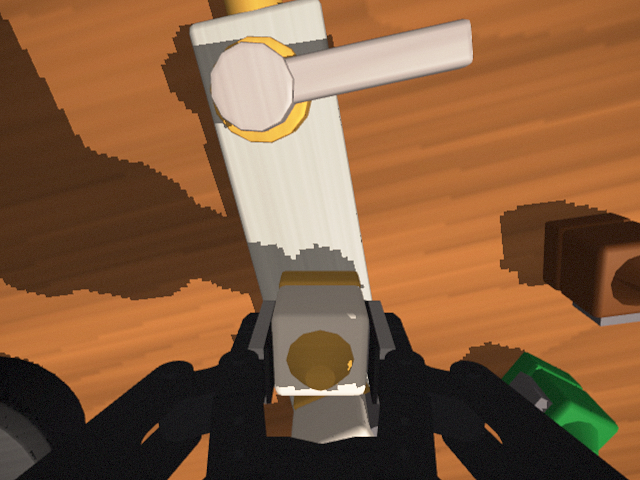

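Call:
play_rows:
  rows: [255, 0, 0.02, 0, 0, 0, 0, 255, 0, 0.02, 0, 0, 0, 0, 255, 0, 0.02, -0.04, 0, 0, 0, 255, 0, 0.02, -0.08, 0, 0, 0, 255, 0, 0.02, -0.12, 0, 0, 0, 255, 0, 0.02, -0.17, 0, 0, 0, 255, 0, 0.02, -0.23, 0, 0, 0, 255, 0, 0.02, -0.3, 0, 0, 0]

```text
clock: 16.75
tcp_pos: [503.7, -254.8, 103.3]
tcp_rot: [-180.0, 0.1, 166.2]
contact_force: [-0.2, -0.3, -2.0]
gripper_width: 33.1
```

```bash
python3 - <<'E'
from h import *
st()
im,d=cams.read_camera("side");save(im,"s16.png",(230,200,470,420),3)
E
```

```text
16.75 [ 503.7 -254.8  103.3] [-180.     0.1  166.2] [-0.2 -0.3 -2. ] 33.1
```

View pics/s16.png

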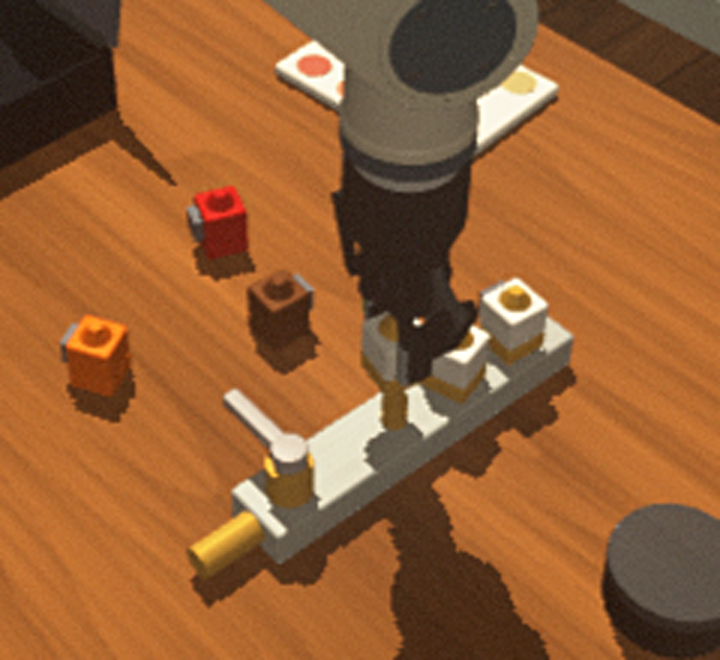

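Call:
play_rows:
  rows: [255, 0, 0, -0.25, 0, 0, -0.04, 255, 0, 0.2, -0.5, 0, 0, -0.08, 255, 0, 0.5, -0.5, 0, 0, -0.12, 255, 0, 0.8, -0.5, 0, 0, -0.16, 255, 0.1, 1, -0.5, 0, 0, -0.16]

```text
clock: 17.3
tcp_pos: [526.4, -103.5, 177.9]
tcp_rot: [-180.0, 0.2, -179.9]
contact_force: [-0.4, -0.1, -0.5]
gripper_width: 33.0
```

Call:
play_rows:
  rows: [255, 0, 0.33, 0, 0, 0, 0, 255, 0, 0.66, 0, 0, 0, 0, 255, 0, 1, 0, 0, 0, 0]

```text
clock: 17.6
tcp_pos: [524.3, 45.4, 177.3]
tcp_rot: [180.0, 0.1, 179.9]
contact_force: [0.9, 0.2, -1.0]
gripper_width: 33.1
```

```bash
python3 - <<'E'
from h import *
st();go(525,222,180,180)
E
```

```text
17.6 [524.3  45.4 177.3] [180.    0.1 179.9] [ 0.9  0.2 -1. ] 33.1
shift [-0.003, 1.178, -0.018] rz -0.001
```

Call:
play_rows:
  rows: [255, 0, 0.33, 0, 0, 0, 0, 255, 0, 0.66, 0, 0, 0, 0, 255, 0, 1, 0, 0, 0, 0, 255, 0, 1, 0, 0, 0, 0]

```text
clock: 18.0
tcp_pos: [524.8, 199.1, 177.5]
tcp_rot: [179.9, 0.2, -179.7]
contact_force: [0.1, -1.2, -0.7]
gripper_width: 33.6
```

Call:
play_rows:
  rows: [255, 0, 0.17, 0, 0, 0, 0, 255, 0, 0.17, 0.3, 0, 0, 0, 255, 0, 0.17, 0.6, 0, 0, 0, 255, 0, 0.17, 0.85, 0, 0, 0, 255, 0, 0.17, 0.92, 0, 0, 0, 255, 0, 0.17, 0.935, 0, 0, 0, 255, 0, 0.17, 0.95, 0, 0, 0, 255, 0, 0.17, 0.95, 0, 0, 0]

```text
clock: 18.8
tcp_pos: [525.9, 219.2, 35.5]
tcp_rot: [179.9, 0.2, 179.9]
contact_force: [-0.5, 0.3, -0.4]
gripper_width: 33.1
```

```bash
python3 - <<'E'
from h import *
st()
im,d=cams.read_camera("wrist");save(im,"w17.png")
E
```

```text
18.8 [525.9 219.2  35.5] [179.9   0.2 179.9] [-0.5  0.3 -0.4] 33.1
```

View pics/w17.png

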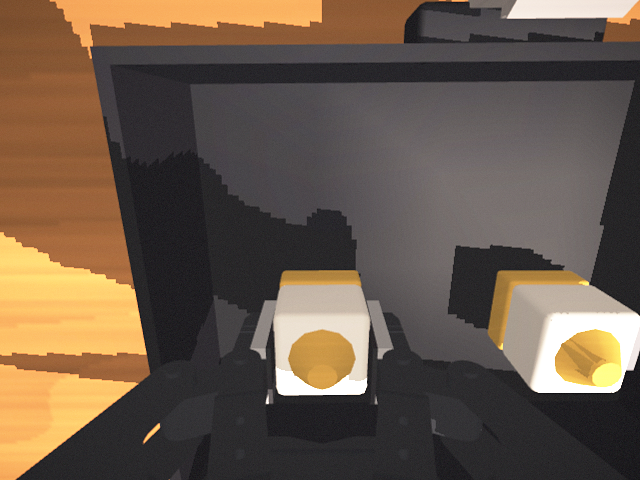

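Call:
play_rows:
  rows: [255, 0, 0, 0.015, 0, 0, 0, 255, 0, 0, 0.025, 0, 0, 0, 255, 0, 0, 0.025, 0, 0, 0]

```text
clock: 19.15
tcp_pos: [525.9, 219.2, 33.0]
tcp_rot: [179.9, 0.2, 179.9]
contact_force: [-4.6, -3.7, 21.0]
gripper_width: 33.3
```

Call:
play_rows:
  rows: [80, 0, 0, 0, 0, 0, 0, 80, 0, 0, 0, 0, 0, 0, 80, 0, 0, 0, 0, 0, 0, 80, 0, 0, -0.15, 0, 0, 0, 80, 0, 0, -0.45, 0, 0, 0, 80, 0, 0, -0.75, 0, 0, 0, 80, 0, 0, -1, 0, 0, 0, 80, 0, -0.2, -1, 0, 0, 0]

```text
clock: 19.95
tcp_pos: [528.4, 191.9, 186.1]
tcp_rot: [179.7, 0.6, -179.9]
contact_force: [1.4, 0.3, 0.6]
gripper_width: 58.6
```

```bash
python3 - <<'E'
from h import *
st();go(556,-260.5,180,180+15.5)
im,d=cams.read_camera("wrist");save(im,"w18.png")
E
```

```text
19.95 [528.4 191.9 186.1] [ 179.7    0.6 -179.9] [1.4 0.3 0.6] 58.6
shift [-0.178, -3.016, 0.041] rz -0.179
```

View pics/w18.png

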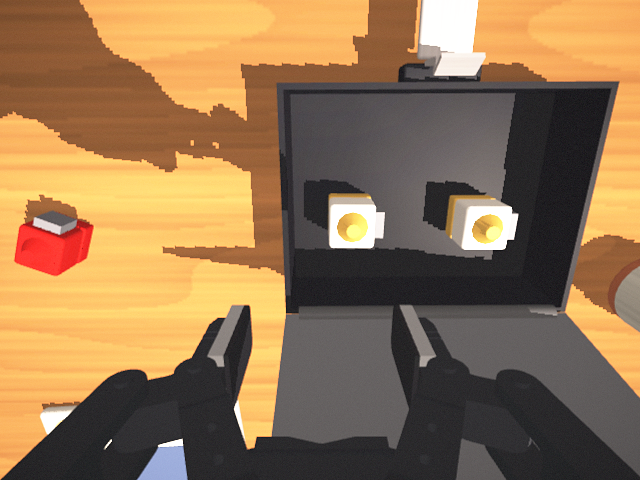

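Call:
play_rows:
  rows: [80, 0, -0.33, 0, 0, 0, 0, 80, 0, -0.66, 0, 0, 0, 0, 80, 0, -1, 0, 0, 0, 0]

```text
clock: 20.3
tcp_pos: [524.1, 38.5, 180.2]
tcp_rot: [-180.0, 0.0, -180.0]
contact_force: [1.0, -0.5, 0.5]
gripper_width: 58.8
```

Call:
play_rows:
  rows: [80, -0.06, -0.33, 0, 0, 0, -0.06, 80, -0.12, -0.66, 0, 0, 0, -0.12, 80, -0.2, -1, 0, 0, 0, -0.18]

```text
clock: 20.6
tcp_pos: [553.3, -109.3, 180.1]
tcp_rot: [180.0, -0.0, -164.4]
contact_force: [1.1, 0.9, 0.1]
gripper_width: 58.4
```

```bash
python3 - <<'E'
from h import *
st();go(556,-260.5,130,180+15.5)
E
```

```text
20.6 [ 553.3 -109.3  180.1] [ 180.    -0.  -164.4] [1.1 0.9 0.1] 58.4
shift [0.254, -0.976, 0.334] rz 0.001
```

Call:
play_rows:
  rows: [80, 0.08, -0.3, 0.1, 0, 0, 0, 80, 0.16, -0.6, 0.2, 0, 0, 0, 80, 0.25, -0.95, 0.33, 0, 0, 0, 80, 0.25, -0.955, 0.33, 0, 0, 0, 80, 0.25, -0.955, 0.33, 0, 0, 0]

```text
clock: 21.1
tcp_pos: [554.8, -256.5, 129.6]
tcp_rot: [179.9, -0.1, -164.7]
contact_force: [-0.4, 0.9, -0.7]
gripper_width: 58.3
```

```bash
python3 - <<'E'
from h import *
st();go(556.5,-258,54.5,180+15.5)
i=cams.camera_info("wrist");im,d=cams.read_camera("wrist");save(im,"w19.png");np.savez("pics/w19.npz",im=im,d=d,mtx=i["mtx"],world_to_cam=i["world_to_cam"])
save(im,"w19a.png",(270,220,370,320),6)
E
```

```text
21.1 [ 554.8 -256.5  129.6] [ 179.9   -0.1 -164.7] [-0.4  0.9 -0.7] 58.3
shift [-0.008, -0.013, 0.501] rz -0.003
```

View pics/w19.png

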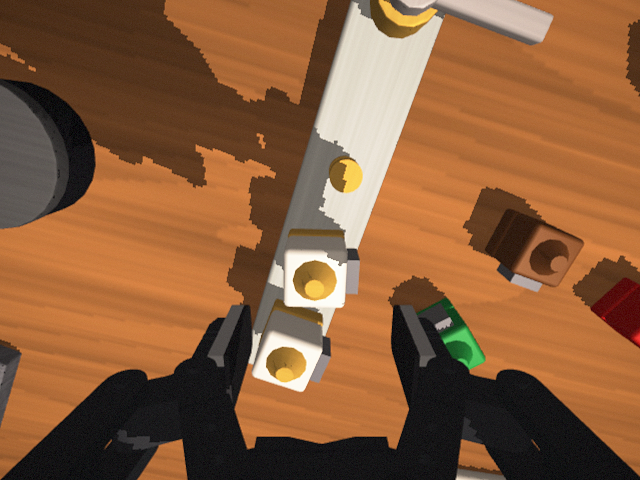

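View pics/w19a.png

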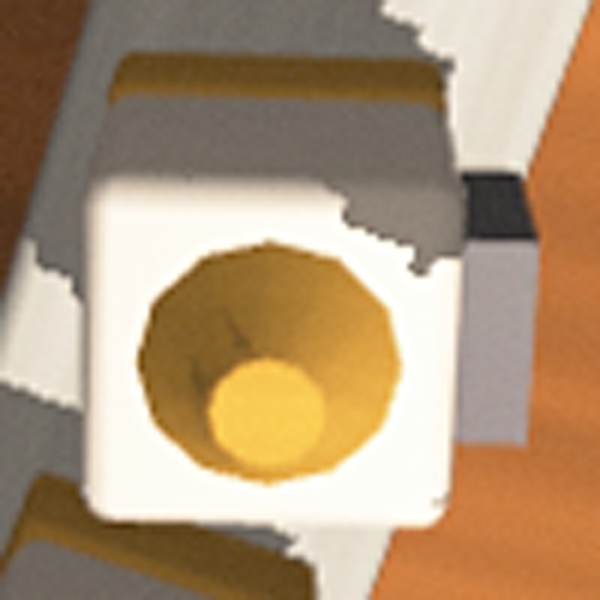

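```bash
python3 - <<'E'
from h import *
I=np.load("pics/w19.npz")
c,a=sq([(87,178),(463,178),(448,523),(87,522)],(270,220),6,72,I)
print(ray("wrist",270+265/6,220+410/6,82,I))
_,w=cloud("wrist",I["im"],I["d"],I)
C=np.array([556.5,-259]);t=np.radians(195.5);ty=np.array([np.sin(t),-np.cos(t)]);tx=np.array([np.cos(t),np.sin(t)])
im=I["im"].astype(int);g=(im[...,1]>im[...,0]+25)&(im[...,1]>im[...,2]+15)&(w[...,2]>5)
P=w[g];print(len(P),"greenz",np.percentile(P[:,2],[5,95]));q=P[:,:2]-C
Y=q@ty;X=q@tx;print("toolX",np.percentile(X,[1,50,99]),"toolY",np.percentile(Y,[1,50,99]))
k=abs(X)<16;print(k.sum(),Y[k].min() if k.any() else None)
E
```

```text
centre [ 555.1 -260.3] sides [32.6 33.5 33.  33.4] ang mod90 [15.2 14.2 15.  13.5]
[ 556.  -260.3   82. ]
1473 greenz [13.8 52.8]
toolX [-75.5 -55.7  13.3] toolY [ 44.8  93.5 110.1]
48 42.56102561820478
```

Call:
play_rows:
  rows: [80, -0.01, -0.025, 0.25, 0, 0, 0, 80, -0.01, -0.025, 0.5, 0, 0, 0, 80, -0.01, -0.025, 0.5, 0, 0, 0, 255, -0.01, -0.025, 0.5, 0, 0, 0, 255, -0.01, -0.025, 0.5, 0, 0, 0, 255, -0.01, -0.025, 0.5, 0, 0, 0, 255, -0.01, -0.025, 0.5, 0, 0, 0, 255, -0.01, -0.025, 0.5, 0, 0, 0]

```text
clock: 21.95
tcp_pos: [558.7, -257.2, 57.8]
tcp_rot: [180.0, 0.1, -164.6]
contact_force: [-1.1, 6.1, -1.7]
gripper_width: 34.4
```

```bash
python3 - <<'E'
from h import *
st()
im,d=cams.read_camera("wrist");save(im,"w20.png")
E
```

```text
21.95 [ 558.7 -257.2   57.8] [ 180.     0.1 -164.6] [-1.1  6.1 -1.7] 34.4
```

View pics/w20.png

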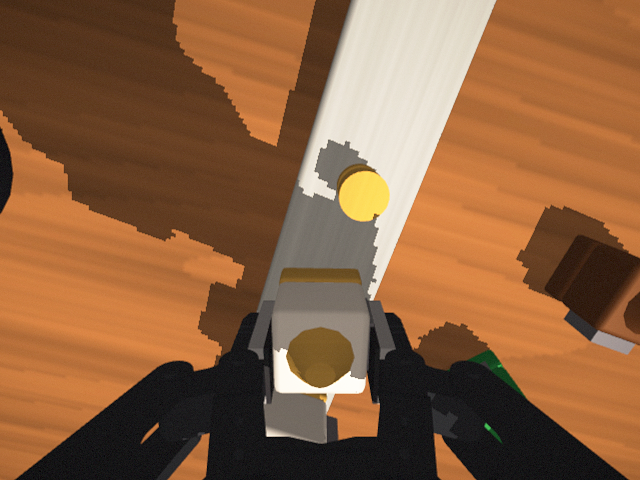

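Call:
play_rows:
  rows: [255, 0, 0.01, 0, 0, 0, 0, 255, 0, 0.01, -0.02, 0, 0, 0, 255, 0, 0.01, -0.05, 0, 0, 0, 255, 0, 0.01, -0.08, 0, 0, 0, 255, 0, 0.01, -0.12, 0, 0, 0, 255, 0, 0.01, -0.17, 0, 0, 0, 255, 0, 0.01, -0.23, 0, 0, 0, 255, 0, 0.01, -0.3, 0, 0, 0]

```text
clock: 22.8
tcp_pos: [557.7, -256.9, 102.1]
tcp_rot: [-180.0, 0.0, -164.6]
contact_force: [-0.0, -0.5, -1.4]
gripper_width: 33.2
```

```bash
python3 - <<'E'
from h import *
st();go(525,222,180,180)
im,d=cams.read_camera("side");save(im,"s21.png",(230,200,470,420),3)
E
```

```text
22.8 [ 557.7 -256.9  102.1] [-180.     0.  -164.6] [-0.  -0.5 -1.4] 33.2
shift [-0.639, 3.135, -0.52] rz 0.18
```

View pics/s21.png

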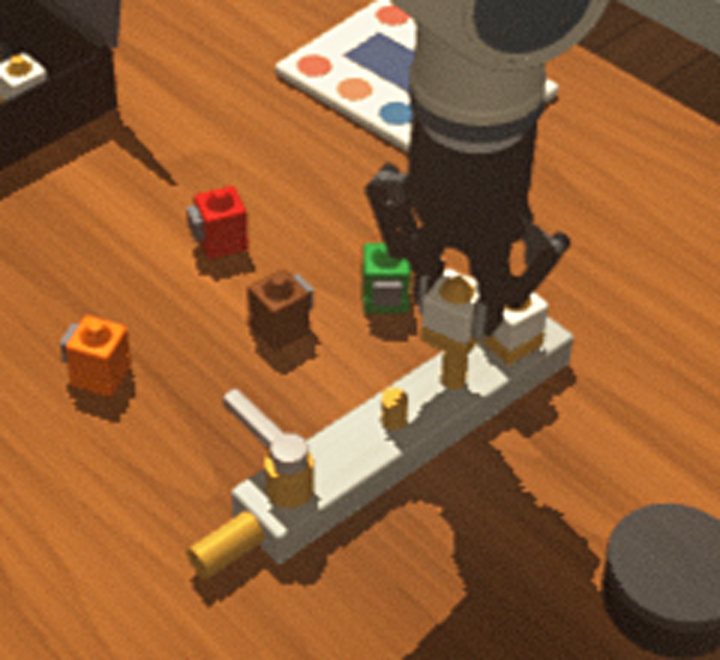

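Call:
play_rows:
  rows: [255, 0, 0, -0.25, 0, 0, 0.04, 255, -0.02, 0.2, -0.5, 0, 0, 0.08, 255, -0.04, 0.5, -0.5, 0, 0, 0.12, 255, -0.06, 0.8, -0.5, 0, 0, 0.18, 255, -0.07, 1, -0.5, 0, 0, 0.18]

```text
clock: 23.35
tcp_pos: [526.9, -107.3, 176.6]
tcp_rot: [180.0, 0.0, 179.8]
contact_force: [-0.4, -0.3, -0.8]
gripper_width: 33.1
```

```bash
python3 - <<'E'
from h import *
st();go(463,222,180,180)
E
```

```text
23.35 [ 526.9 -107.3  176.6] [180.    0.  179.8] [-0.4 -0.3 -0.8] 33.1
shift [0.432, 2.194, -0.023] rz -0.002
```

Call:
play_rows:
  rows: [255, 0.1, 0.33, 0, 0, 0, 0, 255, 0.2, 0.66, 0, 0, 0, 0, 255, 0.3, 1, 0, 0, 0, 0]

```text
clock: 23.65
tcp_pos: [484.1, 35.7, 176.3]
tcp_rot: [180.0, 0.1, 179.9]
contact_force: [0.8, 0.1, -1.7]
gripper_width: 33.0
```

Call:
play_rows:
  rows: [255, 0.1, 0.33, 0, 0, 0, 0, 255, 0.13, 0.66, 0, 0, 0, 0, 255, 0.13, 1, 0, 0, 0, 0, 255, 0.13, 1, 0, 0, 0, 0, 255, 0.13, 1, 0, 0, 0, 0]

```text
clock: 24.15
tcp_pos: [465.1, 185.4, 176.1]
tcp_rot: [180.0, 0.0, -179.9]
contact_force: [0.2, -0.1, -0.4]
gripper_width: 33.4
```

```bash
python3 - <<'E'
from h import *
st();go(463,222,36,180)
E
```

```text
24.15 [465.1 185.4 176.1] [ 180.     0.  -179.9] [ 0.2 -0.1 -0.4] 33.4
shift [0.014, 0.244, 0.934] rz 0.002
```

Call:
play_rows:
  rows: [255, 0.01, 0.24, 0, 0, 0, 0, 255, 0.01, 0.24, 0.3, 0, 0, 0, 255, 0.01, 0.24, 0.6, 0, 0, 0, 255, 0.01, 0.24, 0.85, 0, 0, 0, 255, 0.01, 0.24, 0.92, 0, 0, 0, 255, 0.01, 0.24, 0.94, 0, 0, 0, 255, 0.01, 0.24, 0.955, 0, 0, 0, 255, 0.01, 0.24, 0.965, 0, 0, 0]

```text
clock: 24.95
tcp_pos: [465.4, 220.2, 32.4]
tcp_rot: [179.9, 0.2, 179.9]
contact_force: [1.5, -5.0, 11.9]
gripper_width: 33.3
```

```bash
python3 - <<'E'
from h import *
st()
im,d=cams.read_camera("wrist");save(im,"w22.png")
E
```

```text
24.95 [465.4 220.2  32.4] [179.9   0.2 179.9] [ 1.5 -5.  11.9] 33.3
```

View pics/w22.png

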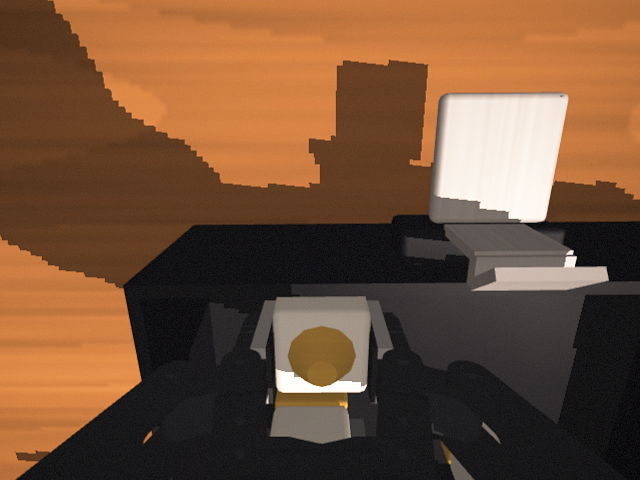

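On the floor. Release and rise, then head c.

Call:
play_rows:
  rows: [80, 0, 0, 0, 0, 0, 0, 80, 0, 0, 0, 0, 0, 0, 80, 0, 0, 0, 0, 0, 0, 80, 0, 0, -0.15, 0, 0, 0, 80, 0, 0, -0.45, 0, 0, 0, 80, 0, 0, -0.75, 0, 0, 0, 80, 0, 0, -1, 0, 0, 0, 80, 0, -0.2, -1, 0, 0, 0]

```text
clock: 25.8
tcp_pos: [467.6, 192.9, 186.3]
tcp_rot: [179.7, 0.6, -179.9]
contact_force: [0.3, -0.2, -0.5]
gripper_width: 58.6
```

```bash
python3 - <<'E'
from h import *
st();go(611,-262,180,180-6.5)
im,d=cams.read_camera("wrist");save(im,"w23.png")
im,d=cams.read_camera("scene");save(im,"sc23.png",(160,140,500,350),2.3)
E
```

```text
25.8 [467.6 192.9 186.3] [ 179.7    0.6 -179.9] [ 0.3 -0.2 -0.5] 58.6
shift [-0.95, -3.035, 0.042] rz 0.077
```

View pics/w23.png

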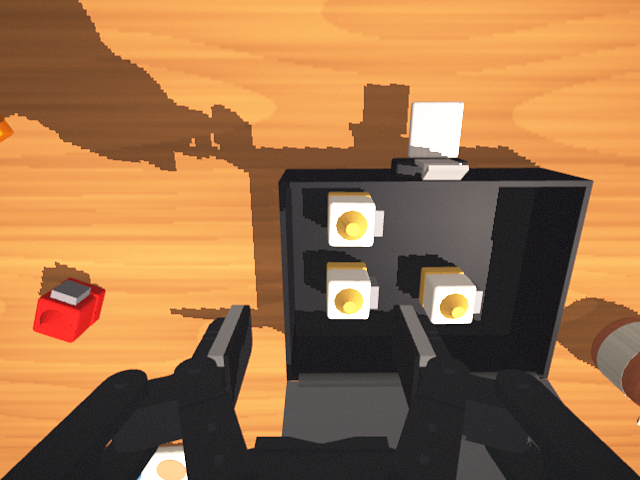

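View pics/sc23.png

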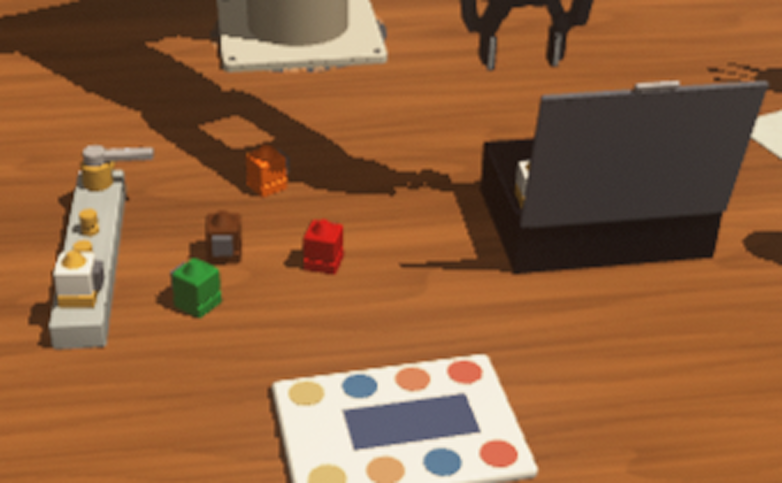

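Call:
play_rows:
  rows: [80, 0, -0.33, 0, 0, 0, 0, 80, -0.1, -0.66, 0, 0, 0, 0, 80, -0.25, -0.97, 0, 0, 0, 0.04]

```text
clock: 26.2
tcp_pos: [498.7, 46.5, 180.4]
tcp_rot: [-180.0, -0.1, 176.6]
contact_force: [0.9, 1.3, 0.4]
gripper_width: 58.3
```

Call:
play_rows:
  rows: [80, -0.12, -0.3, 0, 0, 0, 0.03, 80, -0.25, -0.6, 0, 0, 0, 0.03, 80, -0.38, -0.9, 0, 0, 0, 0.03, 80, -0.42, -1, 0, 0, 0, 0.03]

```text
clock: 26.6
tcp_pos: [555.0, -109.5, 180.5]
tcp_rot: [-180.0, 0.1, 173.8]
contact_force: [-0.3, 0.8, -0.1]
gripper_width: 58.5
```

```bash
python3 - <<'E'
from h import *
st();go(611,-262,130,180-6.5)
E
```

```text
26.6 [ 555.  -109.5  180.5] [-180.     0.1  173.8] [-0.3  0.8 -0.1] 58.5
shift [-0.482, -0.97, 0.337] rz 0.003
```

Call:
play_rows:
  rows: [80, -0.16, -0.32, 0, 0, 0, 0, 80, -0.32, -0.64, 0.1, 0, 0, 0, 80, -0.48, -0.95, 0.33, 0, 0, 0, 80, -0.48, -0.96, 0.33, 0, 0, 0, 80, -0.48, -0.96, 0.33, 0, 0, 0, 80, -0.48, -0.96, 0.33, 0, 0, 0]

```text
clock: 27.2
tcp_pos: [609.4, -255.8, 130.4]
tcp_rot: [179.9, -0.1, 173.9]
contact_force: [0.8, 0.3, -0.8]
gripper_width: 58.4
```

```bash
python3 - <<'E'
from h import *
st();go(611,-262,54.5,180-6.5)
i=cams.camera_info("wrist");im,d=cams.read_camera("wrist");save(im,"w24.png");np.savez("pics/w24.npz",im=im,d=d,mtx=i["mtx"],world_to_cam=i["world_to_cam"])
save(im,"w24a.png",(270,220,370,320),6)
E
```

```text
27.2 [ 609.4 -255.8  130.4] [179.9  -0.1 173.9] [ 0.8  0.3 -0.8] 58.4
shift [-0.015, -0.04, 0.506] rz 0.005
```

View pics/w24.png

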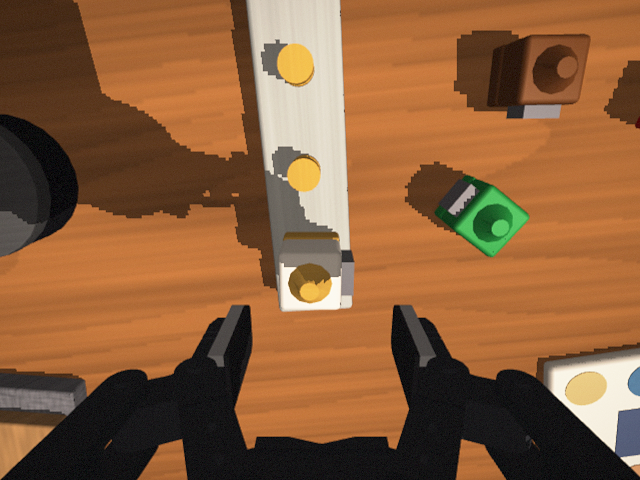

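View pics/w24a.png

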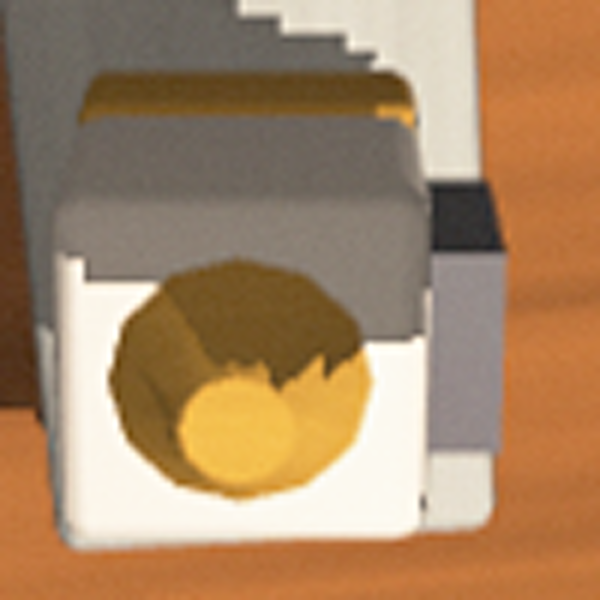

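```bash
python3 - <<'E'
from h import *
I=np.load("pics/w24.npz")
c,a=sq([(57,200),(432,198),(422,536),(62,547)],(270,220),6,72,I)
print(ray("wrist",270+238/6,220+430/6,82,I));go(c[0],c[1],54.5,180-6)
E
```

```text
centre [ 610.4 -262.5] sides [32.8 33.1 33.2 34. ] ang mod90 [-5.8 -6.7 -4.2 -7.3]
[ 611.3 -262.6   82. ]
shift [-0.01, -0.047, 0.511] rz -0.0
```

Call:
play_rows:
  rows: [80, -0.012, -0.03, 0.25, 0, 0, 0, 80, -0.012, -0.03, 0.5, 0, 0, 0, 80, -0.012, -0.03, 0.505, 0, 0, 0, 255, -0.012, -0.03, 0.505, 0, 0, 0, 255, -0.012, -0.03, 0.505, 0, 0, 0, 255, -0.012, -0.03, 0.505, 0, 0, 0, 255, -0.012, -0.03, 0.505, 0, 0, 0, 255, -0.012, -0.03, 0.505, 0, 0, 0]

```text
clock: 28.05
tcp_pos: [612.2, -260.4, 58.0]
tcp_rot: [180.0, 0.1, 174.0]
contact_force: [-0.5, 5.2, 0.2]
gripper_width: 34.7
```

```bash
python3 - <<'E'
from h import *
st()
im,d=cams.read_camera("wrist");save(im,"w25.png")
E
```

```text
28.05 [ 612.2 -260.4   58. ] [180.    0.1 174. ] [-0.5  5.2  0.2] 34.7
```

View pics/w25.png

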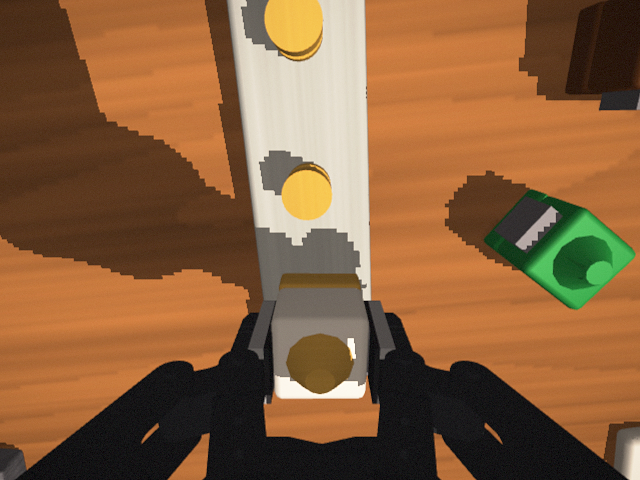

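Call:
play_rows:
  rows: [255, 0, 0.01, 0, 0, 0, 0, 255, 0, 0.01, -0.02, 0, 0, 0, 255, 0, 0.01, -0.05, 0, 0, 0, 255, 0, 0.01, -0.08, 0, 0, 0, 255, 0, 0.01, -0.12, 0, 0, 0, 255, 0, 0.01, -0.17, 0, 0, 0, 255, 0, 0.01, -0.23, 0, 0, 0, 255, 0, 0.01, -0.3, 0, 0, 0]

```text
clock: 28.9
tcp_pos: [612.0, -259.9, 102.4]
tcp_rot: [-180.0, 0.1, 173.9]
contact_force: [-0.6, -0.2, -1.6]
gripper_width: 33.3
```

Call:
play_rows:
  rows: [255, 0, 0, -0.25, 0, 0, 0, 255, 0.1, 0.2, -0.5, 0, 0, -0.03, 255, 0.2, 0.5, -0.5, 0, 0, -0.07, 255, 0.3, 0.8, -0.5, 0, 0, -0.07, 255, 0.4, 1, -0.5, 0, 0, -0.07]

```text
clock: 29.4
tcp_pos: [567.5, -102.0, 177.6]
tcp_rot: [180.0, 0.1, 180.0]
contact_force: [0.9, 0.6, -0.8]
gripper_width: 33.7
```

```bash
python3 - <<'E'
from h import *
st();go(463,318,180,180)
im,d=cams.read_camera("side");save(im,"s26.png",(150,100,470,420),1.8)
E
```

```text
29.4 [ 567.5 -102.   177.6] [180.    0.1 180. ] [ 0.9  0.6 -0.8] 33.7
shift [0.697, 2.8, -0.016] rz -0.0
```

View pics/s26.png

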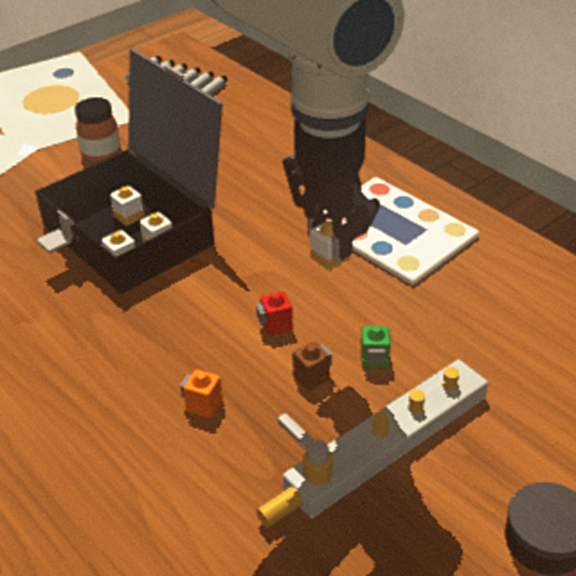

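Call:
play_rows:
  rows: [255, 0.15, 0.3, 0, 0, 0, 0, 255, 0.3, 0.6, 0, 0, 0, 0, 255, 0.45, 0.9, 0, 0, 0, 0, 255, 0.5, 1, 0, 0, 0, 0]

```text
clock: 29.85
tcp_pos: [490.6, 48.5, 176.7]
tcp_rot: [180.0, -0.0, -179.9]
contact_force: [0.5, -0.5, -2.0]
gripper_width: 33.4
```

Call:
play_rows:
  rows: [255, 0.1, 0.33, 0, 0, 0, 0, 255, 0.2, 0.66, 0, 0, 0, 0, 255, 0.2, 1, 0, 0, 0, 0, 255, 0.2, 1, 0, 0, 0, 0]

```text
clock: 30.25
tcp_pos: [463.4, 200.5, 177.4]
tcp_rot: [179.8, 0.2, -179.8]
contact_force: [0.4, 0.3, -1.8]
gripper_width: 33.4
```

```bash
python3 - <<'E'
from h import *
st();go(464,318,35,180)
E
```

```text
30.25 [463.4 200.5 177.4] [ 179.8    0.2 -179.8] [ 0.4  0.3 -1.8] 33.4
shift [-0.007, 0.783, 0.949] rz 0.003
```

Call:
play_rows:
  rows: [255, 0, 0.3, 0, 0, 0, 0, 255, 0, 0.6, 0, 0, 0, 0, 255, 0, 0.78, 0.15, 0, 0, 0, 255, 0, 0.78, 0.45, 0, 0, 0, 255, 0, 0.78, 0.75, 0, 0, 0, 255, 0, 0.78, 0.9, 0, 0, 0, 255, 0, 0.78, 0.94, 0, 0, 0, 255, 0, 0.78, 0.95, 0, 0, 0]

```text
clock: 31.05
tcp_pos: [463.4, 312.4, 33.4]
tcp_rot: [-180.0, -0.0, 179.9]
contact_force: [-0.2, -0.5, -0.9]
gripper_width: 33.5
```

Call:
play_rows:
  rows: [255, 0, 0, 0.01, 0, 0, 0, 255, 0, 0, 0.02, 0, 0, 0, 255, 0, 0, 0.02, 0, 0, 0]

```text
clock: 31.35
tcp_pos: [464.4, 313.2, 32.4]
tcp_rot: [179.9, 0.2, 179.9]
contact_force: [-0.8, -2.0, 7.4]
gripper_width: 33.4
```

```bash
python3 - <<'E'
from h import *
st()
im,d=cams.read_camera("wrist");save(im,"w27.png")
E
```

```text
31.35 [464.4 313.2  32.4] [179.9   0.2 179.9] [-0.8 -2.   7.4] 33.4
```

View pics/w27.png

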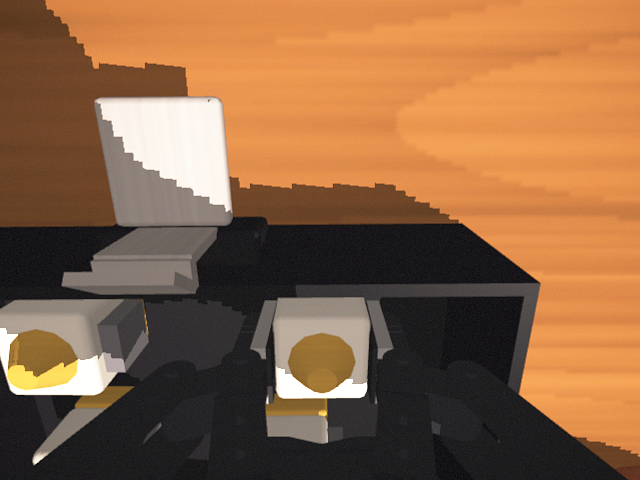

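Call:
play_rows:
  rows: [80, 0, 0, 0, 0, 0, 0, 80, 0, 0, 0, 0, 0, 0, 80, 0, 0, 0, 0, 0, 0, 80, 0, 0, -0.15, 0, 0, 0, 80, 0, 0, -0.45, 0, 0, 0, 80, 0, 0, -0.75, 0, 0, 0, 80, 0, 0, -1, 0, 0, 0, 80, 0, 0, -1, 0, 0, 0]

```text
clock: 32.2
tcp_pos: [465.8, 314.5, 185.5]
tcp_rot: [179.7, 0.5, 180.0]
contact_force: [0.3, 1.7, 0.4]
gripper_width: 58.5
```

```bash
python3 - <<'E'
from h import *
st()
i=cams.camera_info("wrist");im,d=cams.read_camera("wrist");save(im,"w28.png");np.savez("pics/w28.npz",im=im,d=d,mtx=i["mtx"],world_to_cam=i["world_to_cam"])
_,w=cloud("wrist",im,d,i)
for r in(40,52): pass
im,d=cams.read_camera("scene");save(im,"sc28.png",(330,100,560,290),3.4)
_,w=cloud("scene",im,d)
m=(w[...,2]>90)&(w[...,2]<230)&(w[...,0]>570)&(w[...,0]<680)&(w[...,1]>150)&(w[...,1]<390)
P=w[m];print(len(P),np.percentile(P,[1,50,99],axis=0))
b=P[P[:,2]<120].mean(0);t=P[P[:,2]>190].mean(0);print(b,t)
E
```

```text
32.2 [465.8 314.5 185.5] [179.7   0.5 180. ] [0.3 1.7 0.4] 58.5
4570 [[595.8 166.4  91.3]
 [610.1 268.5 162.3]
 [622.6 373.3 224.2]]
[599.6 268.6 105.1] [618.3 268.6 208.1]
```

View pics/w28.png

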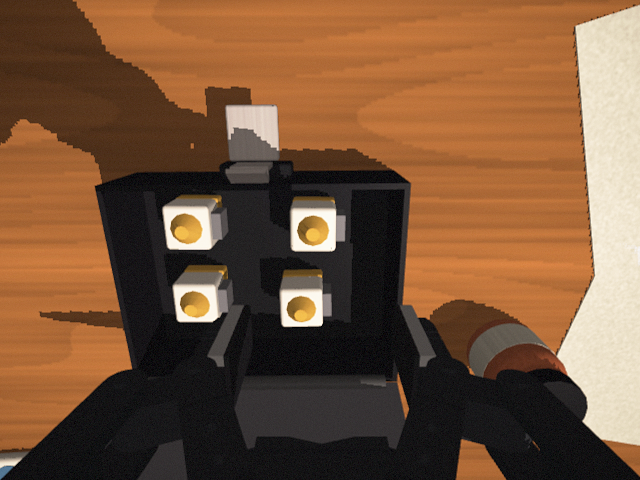

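View pics/sc28.png

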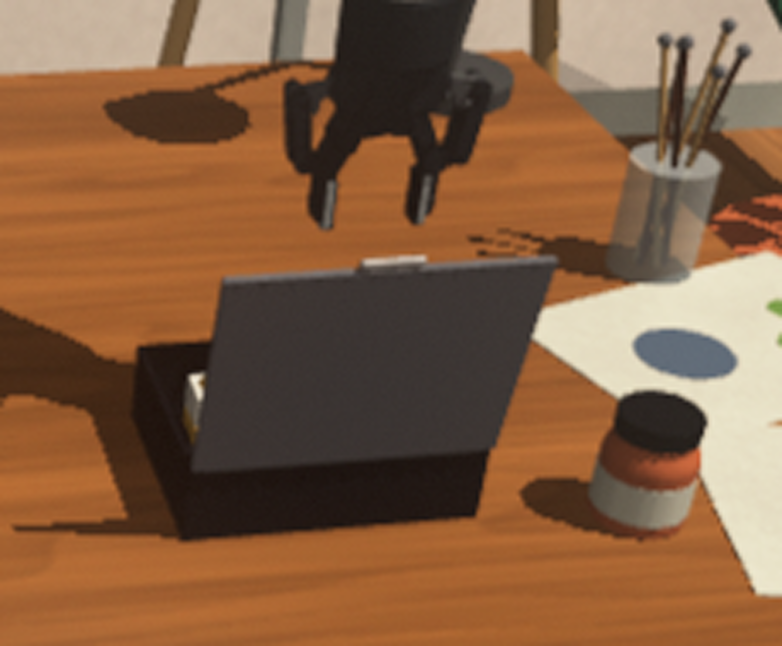

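Call:
play_rows:
  rows: [255, 0, 0, -0.3, 0, 0, 0, 255, 0, -0.2, -0.6, 0, 0, 0, 255, -0.2, -0.4, -0.75, 0, 0, 0, 255, -0.5, -0.46, -0.75, 0, 0, 0, 255, -0.8, -0.46, -0.75, 0, 0, 0, 255, -1, -0.46, -0.75, 0, 0, 0]

```text
clock: 32.9
tcp_pos: [615.0, 242.4, 290.7]
tcp_rot: [-180.0, -0.1, 179.9]
contact_force: [-0.0, 0.2, -0.1]
gripper_width: -0.1
```

Call:
play_rows:
  rows: [255, -0.2, 0, 0, 0, 0, 0, 255, -0.3, 0, 0, 0, 0, 0, 255, -0.3, 0, 0, 0, 0, 0, 255, -0.3, 0, 0, 0, 0, 0]

```text
clock: 33.3
tcp_pos: [657.0, 243.1, 290.2]
tcp_rot: [-179.9, -0.2, 179.9]
contact_force: [-0.1, -0.2, -0.2]
gripper_width: 0.1
```

```bash
python3 - <<'E'
from h import *
st();go(654,245,224,180)
im,d=cams.read_camera("scene");save(im,"sc29.png",(330,60,560,290),2.6)
E
```

```text
33.3 [657.  243.1 290.2] [-179.9   -0.2  179.9] [-0.1 -0.2 -0.2] 0.1
shift [0.02, 0.012, 0.441] rz -0.001
```

View pics/sc29.png

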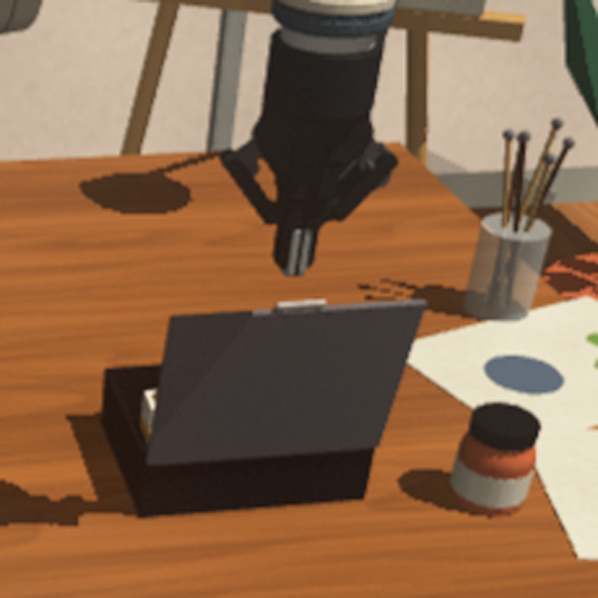

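Call:
play_rows:
  rows: [255, 0, 0, 0.25, 0, 0, 0, 255, 0, 0, 0.45, 0, 0, 0, 255, 0, 0, 0.45, 0, 0, 0]

```text
clock: 33.65
tcp_pos: [654.1, 242.7, 220.2]
tcp_rot: [-179.8, -0.5, 180.0]
contact_force: [-0.8, 0.1, -1.1]
gripper_width: 0.2
```

Call:
play_rows:
  rows: [255, 0.12, 0, 0, 0, 0, 0, 255, 0.24, 0, 0, 0, 0, 0, 255, 0.36, 0, 0, 0, 0, 0, 255, 0.48, 0, 0, 0, 0, 0, 255, 0.6, 0, 0.01, 0, 0, 0, 255, 0.6, 0, 0.01, 0, 0, 0]

```text
clock: 34.25
tcp_pos: [566.5, 243.9, 225.3]
tcp_rot: [180.0, 0.0, -180.0]
contact_force: [0.9, -0.4, 1.4]
gripper_width: 0.0
```

```bash
python3 - <<'E'
from h import *
st()
im,d=cams.read_camera("side");save(im,"s30.png",(100,40,400,300),2.4)
E
```

```text
34.25 [566.5 243.9 225.3] [ 180.    0. -180.] [ 0.9 -0.4  1.4] 0.0
```

View pics/s30.png

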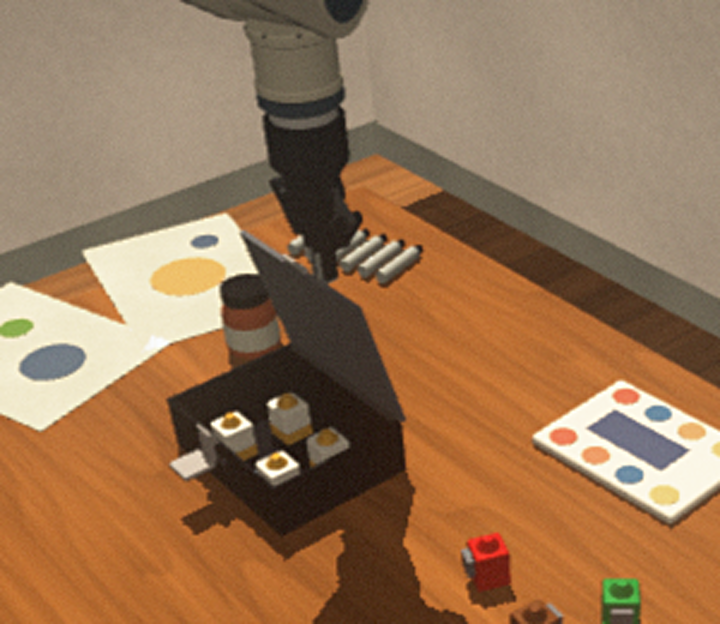

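Call:
play_rows:
  rows: [255, 0.12, 0, 0.05, 0, 0, 0, 255, 0.24, 0, 0.12, 0, 0, 0, 255, 0.35, 0, 0.19, 0, 0, 0, 255, 0.46, 0, 0.28, 0, 0, 0, 255, 0.55, 0, 0.37, 0, 0, 0, 255, 0.63, 0, 0.47, 0, 0, 0, 255, 0.69, 0, 0.58, 0, 0, 0, 255, 0.74, 0, 0.69, 0, 0, 0]

```text
clock: 35.1
tcp_pos: [458.7, 244.3, 120.8]
tcp_rot: [179.9, 0.2, 180.0]
contact_force: [1.2, -0.2, 0.3]
gripper_width: 0.2
```

```bash
python3 - <<'E'
from h import *
st()
im,d=cams.read_camera("side");save(im,"s31.png",(100,40,400,300),2.4)
E
```

```text
35.1 [458.7 244.3 120.8] [179.9   0.2 180. ] [ 1.2 -0.2  0.3] 0.2
```

View pics/s31.png

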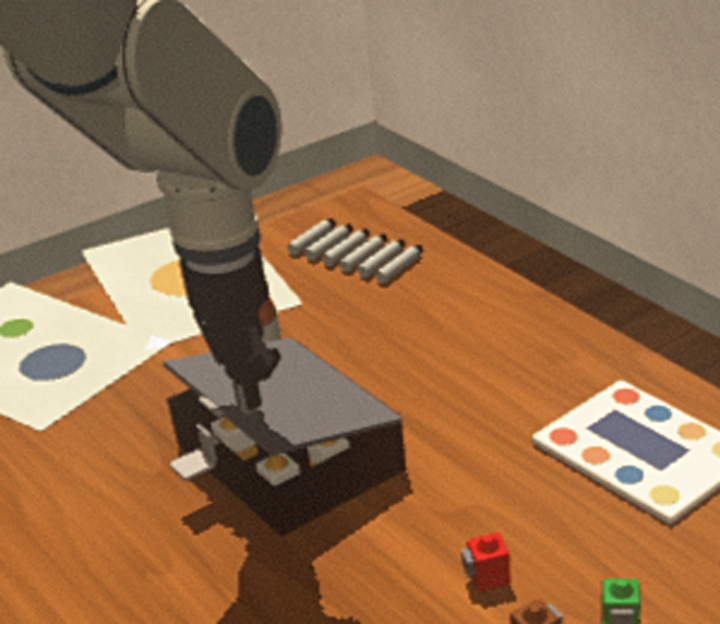

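Call:
play_rows:
  rows: [255, 0.04, 0, 0.09, 0, 0, 0, 255, 0.07, 0, 0.17, 0, 0, 0, 255, 0.09, 0, 0.22, 0, 0, 0, 255, 0.1, 0, 0.24, 0, 0, 0, 255, 0.1, 0, 0.255, 0, 0, 0, 255, 0.1, 0, 0.265, 0, 0, 0, 255, 0.1, 0, 0.265, 0, 0, 0]

```text
clock: 35.85
tcp_pos: [443.5, 244.2, 82.6]
tcp_rot: [179.9, 0.1, 180.0]
contact_force: [-2.3, -2.5, 26.6]
gripper_width: -0.2
```

```bash
python3 - <<'E'
from h import *
st()
im,d=cams.read_camera("side");save(im,"s32.png",(100,140,400,300),2.6)
E
```

```text
35.85 [443.5 244.2  82.6] [179.9   0.1 180. ] [-2.3 -2.5 26.6] -0.2
```

View pics/s32.png

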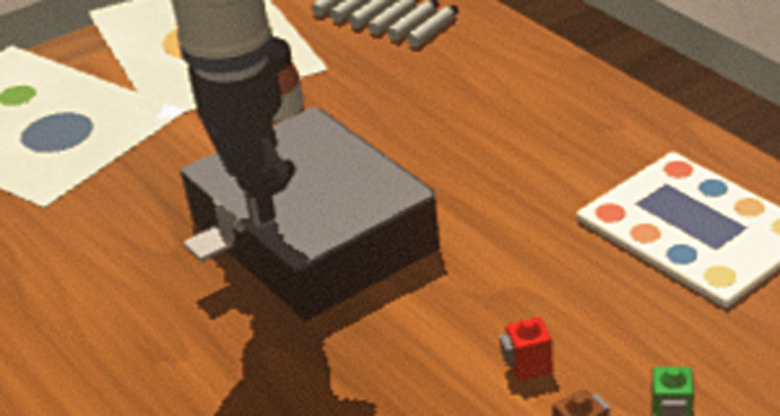

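Call:
play_rows:
  rows: [255, 0, 0, 0, 0, 0, 0, 255, 0, 0, -0.04, 0, 0, 0, 255, 0, 0, -0.1, 0, 0, 0, 255, 0, 0, -0.3, 0, 0, 0, 255, 0, 0, -0.6, 0, 0, 0, 255, 0, 0, -0.9, 0, 0, 0, 255, 0.2, 0, -1, 0, 0, 0, 255, 0.2, 0, -1, 0, 0, 0]

```text
clock: 36.7
tcp_pos: [410.5, 243.7, 232.8]
tcp_rot: [179.9, 0.1, 180.0]
contact_force: [0.3, -0.5, -0.2]
gripper_width: -0.5
```

```bash
python3 - <<'E'
from h import *
st()
im,d=cams.read_camera("side");save(im,"s33.png",(100,140,400,300),2.6)
im,d=cams.read_camera("wrist");save(im,"w33.png")
im,d=cams.read_camera("scene");save(im,"sc33.png",(160,140,500,380),2.3)
_,w=cloud("scene",im,d)
m=(w[...,2]>55)&(w[...,2]<80)&(w[...,1]>175)&(w[...,1]<360)&(w[...,0]>435)&(w[...,0]<580)
P=w[m];A=np.c_[P[:,:2],np.ones(len(P))];print(len(P),[float(round(v,4)) for v in np.linalg.lstsq(A,P[:,2],rcond=None)[0]],np.median(P[:,2]))
E
```

```text
36.7 [410.5 243.7 232.8] [179.9   0.1 180. ] [ 0.3 -0.5 -0.2] -0.5
2487 [-0.0065, 0.0011, 73.386] 70.4026900984071
```

View pics/s33.png

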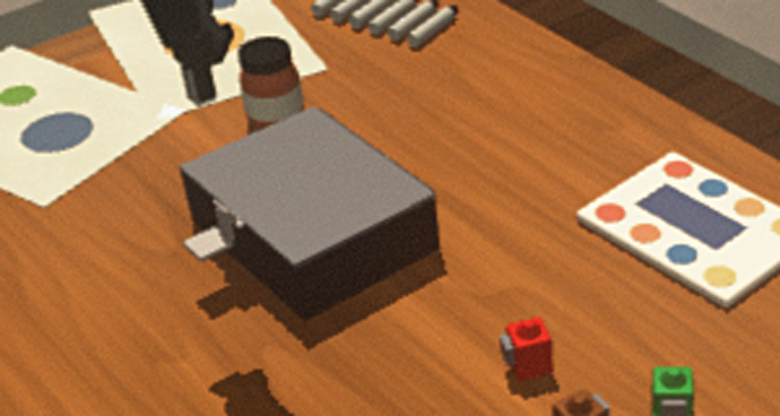

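View pics/w33.png

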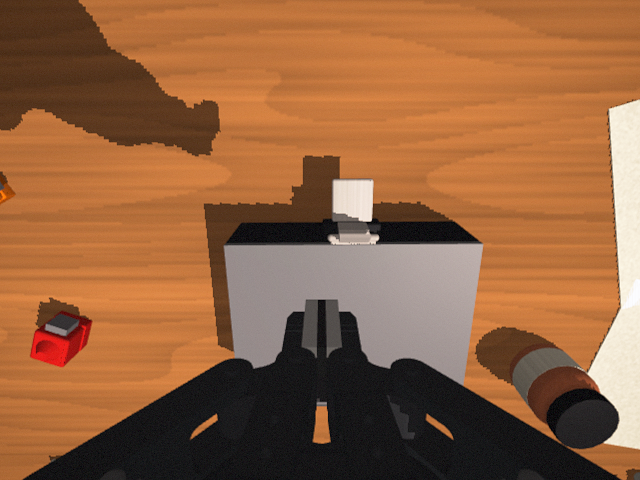

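View pics/sc33.png

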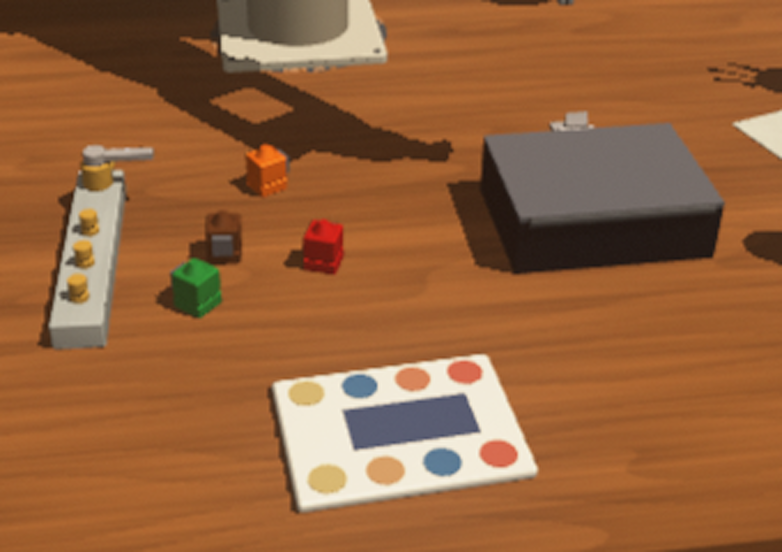

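```bash
python3 - <<'E'
from h import *
st(); print(workorder.sign_off())
E
```

```text
36.85 [411.9 243.6 230.1] [-180.   -0.  180.] [-0.4  0.2  0.3] 0.0
the job is handed in; nothing more can be done
None
```

The job is done and handed in at 36.9 s; sign-off reports no verdict. I shut the valve first, opened the case and stood the loose head in it. I then took heads a, b and c straight up off their posts with the button pinched in, stood them beside it, and pressed the lid down until it latched.

**Last checks:**
- **Heads:** all four stood upright and released on the case floor in the last picture before closing. They could not be seen once the lid was down.
- **Lid and latch:** a plane fitted to the lid shows it flat to about 0.007 rad. The latch hook lies over its front edge, and the lid stayed down once I let go.
- **Valve:** the lever is square across the bar, and it pushed back with about 9 N when I reached the stop. I judged its angle by eye, not by a measured value.
- **Surroundings:** the palette, jar, tin and look-alikes showed no visible movement. I compared the pictures by eye rather than measuring, and the tin was not in the last ones. The arm ended clear, touching nothing.

**One hitch:** on the first press of the latch, the gripper's linkage appeared to block the lid. It sprang open once I slid the tool about 14 mm away from the case. The force reading there never went above about 18 N.

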